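# Hang a scale panel in the light-exposure carousel

### The arm

A 7-joint arm with a two-finger parallel gripper is mounted at the origin on a cart in front of the work surface, level with it; the furniture and walls round the work are solid. World frame = base frame: x ahead of the robot, y to its left, z up, the work surface at z = 0. Lengths are in m, angles in rad, forces in N, time in s.
With the tool pointing down it reaches from about 0.425 to 1.025 m from the base axis. Payload 3.6 kg.
Tool frame: the origin (TCP) lies on the centre line of the jaws, within the pads' length; the fingertips stand 14 mm ahead of it and the grasp point (between the pads) lies 5 mm behind it; x points along the fingers, y is the direction in which the jaws open and shut, and the axes are right-handed (so a half turn about x gives the same grasp; the last joint's range is limited). The gripper opens to 85 mm and grips with 20 to 120 N. Pads are 22 mm wide; open, the fingers measure 114 mm over their backs; the gripper's body (76 mm by 85 mm) begins 54 mm behind the grasp point. The pads swing forward as they close: fully open they stand 13 mm farther back than shut.
Start: joints at [1.206, 0.591, 0.048, 1.609, -0.033, 0.943, -0.034], TCP at [0.194, -0.699, 0.245] pointing down, gripper open.
Joint ranges: [-2.69, 2.69], [-0.47, 2.24], [-1.27, 1.36], [0.19, 2.51], [-1.53, 4.68], [0.08, 2.07], [-3.09, 3.09]. Speed limits (rad/s): [2.57, 2.57, 3.14, 3.14, 3.14, 3.14, 3.14].

### API

Orientations are given as a unit quaternion [w, x, y, z].
In Python, from cell import ctrl gives the robot as it stands. The module is installed in compiled form; this text tells all that it offers.
- The arm moves only by the shell command python3 -m jog 'ROWS' [OPENING]. ROWS is JSON, a list of rows, each an object of numbers: "tx", "ty", "tz": the shift along the tool's x, y, z in m; "roll": the turn about the tool's x in rad. In form: [{"tx": .., "ty": .., "tz": .., "roll": ..}, ...]. A call has 1 to 10 rows; each row shifts and turns the commanded pose from where the row before left it, along the tool's axes as they then stand; what a row does not reach is not made up. A row lasts 1/8 s, in which the tool goes at most 62.5 mm and 10.7 degrees, less where a joint would pass 70% of its speed; a pose out of reach is approached as far as the arm can. A call with a gripper value outside its range is refused whole. OPENING is the closure in counts, from 0 (fully open) to 255 (shut), set as the call begins (- or left out, the last holds). The fingers move at their own pace and stop on an object; the grip force is fixed at half the most. Time passes only in rows, so rows that do not move let the fingers close. It gives the time, the measured TCP pose, the force and the opening at its end, in the units of the state.
- ctrl.read_state(): the state, without advancing time (a new reading comes with each control period).
- ctrl.grab_frame(name): name is "scene" or "top" or "wrist"; returns a dict with "img" (384x512x3 uint8, red, green, blue), "mtx" (3x3 intrinsics, pixels), "R" (3x3) and "t" (3): a world point X has camera coordinates R X + t. Camera axes: x right, y down, z forward; pixel columns grow to the right and rows downward; lengths in m; the calibration is good to about 2 mm. The wrist camera is an equidistant fisheye: a pixel r from the principal point sees the ray r / f radians off the axis. A picture is of the moment at which its call begins. There is no depth.
- ctrl.hand_in(): hands the job in, once; it reports no verdict.
The state is a dict: "t": time; "joints": joint angles; "joint_velocities": joint speeds; "joint_efforts": joint torques, N m; "position": TCP position; "eef_rot": TCP orientation; "force": force on the tool from outside, world axes, zero at the start; "torque": the same for the moment, N m; "opening": finger opening in m.
Only numpy, scipy, OpenCV 4.12 (cv2) and the standard library are available. Lean on these libraries where they do the work, as an engineer would, in place of code of your own. Each camera call takes 0.05 s, during which the arm holds its last target.

### The job

Turn the exposure carousel by one of its upright posts until its free pair of hooks faces the open loading side, over the plunger block, and the stop has snapped in. Then draw the scale panel out of its sloping holder and hang it by its bar in those two hooks, the face with the grey steps outward, and leave it hanging with the carousel still in its stop. Leave the bottle, tube rack, dish and beaker where they stand.

Things in the scene. Friction and masses are not known exactly. Their poses are not given: they have to be found in the camera images.
- stand: fixed light-exposure stand: round grey base, 232 mm across, 18 mm high, carrying the carousel; round its back a curved white lamp shield, 196 mm high, 109 mm from the axis. Origin on the carousel's axis at the bench top, z up; -x points to the open loading side, marked by a dark block with a steel spring plunger (80 to 118 mm from the axis, 48 mm high)
- carousel (a joint): angle of the carousel about its upright axis, rad, anticlockwise from above; 0: free place over the plunger block. A spring ball stops it at -2.094, 0 and 2.094: within 0.05 it snaps in and is held by about 0.6 N m; getting over a stop's edge (0.17 to 0.08 away) takes about 10 N at a post. Elsewhere it stays where left (friction 0.12 N m). Ends at -2.3 and 2.3
- free_place (a point): resting point of a hanging bar's middle in the only free pair of hooks, 60 mm from the axis, 152 mm above the bench; turns with the carousel. -x points outward, y along the bar, z up. The hooks, of 5 mm wire, stand 32 mm either side (y), open upward, 21 mm wide at the tips (20 mm above this point) and narrowing to the bar at the bottom. The other two places hold plain white panels
- front_post (a point): grip of one of the three upright dark posts that turn the carousel: the one 60 degrees clockwise (from above) of the free place, 58 mm from the axis. A round knob 16 mm across, 181 to 217 mm above the bench, on an 11 mm stem; the point is at 200 mm, on the post's axis, with the carousel's axes. Hooks (up to 175 mm) and tabs (up to 195 mm) begin 24 and 45 mm beside it; the hub is 135 mm high
- stand_axis (a point): point on the fixed axis of the carousel, 152 mm above the bench; axes as stand
- easel: fixed sloping holder, base 110 x 78 mm; origin at its base on the bench, z up, its front is -x. Its slot, 5 mm wide, leans back 0.50 rad (29 degrees) from upright, top toward +x, and encloses the lowest 20 mm of the panel (40 mm at the back), so the panel must be drawn out along the slope
- coupon_grip (a point): middle of the black tab by which the loose scale panel is held: tab 24 mm wide (local y), 10 mm thick (x), from 1 to 43 mm above the centre of the panel's hanger bar; this point is 24 mm above it. Local z runs up along the panel: at the start it leans 0.50 to 0.55 rad with the easel's slot, with the marked face (-x) up and to the easel's front
- coupon_bar (a point): centre of the panel's steel hanger bar, 6 mm thick, 97 mm long (local y), with end beads of 9 mm; axes as coupon_grip
- coupon: the loose scale panel: aluminium plate 48 mm wide, 3 mm thick, reaching from the bar to 78 mm below it, about 70 g. Its front (local -x) carries a ladder of seven grey steps, light near the bar to dark at the foot; its back is plain metal. Origin at the bar's centre, axes as coupon_grip
- amber_bottle: small amber glass bottle with a black screw cap, 47 mm across, 85 mm tall, standing behind the easel; origin at the centre of its underside, z up; a bystander
- tube_rack: bright green rack of small tubes, 52 x 105 x 52 mm, standing to the left of the lamp stand; origin at the centre of its underside; a bystander
- dish: closed clear petri dish, 60 mm across, 15 mm high, to the right of the easel; origin at the centre of its underside; a bystander
- beaker_1: clear glass beaker, 54 mm across, 68 mm tall, standing to the right, behind the dish; origin at the centre of its underside; a bystander

How it is judged:
By the outcome, as a careful person would: the job done as asked, in the order asked, and still so for the second after the job is handed in, with the robot touching nothing.
It also fails if it takes over 61 s, if anything falls off the work surface, if the arm or the gripper's body presses on something with over 40 N, if the wrist force passes 120 N, or if a joint passes its speed limit or range.

## Working session

There is one attempt and no reset: what is moved stays moved. The work goes in short steps, Python scripts to look and compute and a shell command to move; the robot and the scene stay as the last step left them, time stands still between calls to the robot, and variables do not carry over. Pictures are saved under pics/ and viewed, and the job is handed in when it is done.

```bash
mkdir -p pics; ls; python3 - <<'E'
from cell import ctrl
import cv2,numpy as np
s=ctrl.read_state()
for k,v in s.items(): print(k,np.round(v,4))
for n in ("scene","top","wrist"):
    f=ctrl.grab_frame(n); cv2.imwrite(f"pics/{n}0.png",f["img"][:,:,::-1])
    print(n,np.round(f["mtx"],2).tolist(),np.round(f["R"],4).tolist(),np.round(f["t"],4))
E
```

```text
pics
t 0.0
joints [ 1.2065  0.5921  0.0483  1.6098 -0.0333  0.9427 -0.0337]
joint_velocities [ 0.0013 -0.0016 -0.0008  0.0016  0.0005  0.001  -0.0003]
joint_efforts [-1.00000e-03 -5.48698e+01  1.54570e+00 -1.98124e+01  9.30000e-03
  8.90000e-03 -0.00000e+00]
position [ 0.1937 -0.6978  0.2442]
eef_rot [-0.0947 -0.7005 -0.0962  0.7008]
force [0.1534 0.2261 0.4526]
torque [-0.0591 -0.0082 -0.0001]
opening 0.0854
scene [[496.29, 0.0, 252.76], [0.0, 496.29, 184.03], [0.0, 0.0, 1.0]] [[0.7224, -0.6912, 0.0204], [-0.39, -0.4316, -0.8134], [0.571, 0.5797, -0.5813]] [-0.4354  0.2848  1.3753]
top [[386.46, 0.0, 249.62], [0.0, 386.46, 195.83], [0.0, 0.0, 1.0]] [[-0.0065, -0.9999, -0.014], [-0.987, 0.0087, -0.1608], [0.1609, 0.0127, -0.9869]] [-0.053   0.5825  1.2035]
wrist [[297.32, 0.0, 260.11], [0.0, 297.32, 190.28], [0.0, 0.0, 1.0]] [[0.267, -0.9637, -0.0021], [-0.9297, -0.2581, 0.2629], [-0.2539, -0.0683, -0.9648]] [-0.7231 -0.0345  0.3792]
```

View pics/scene0.png

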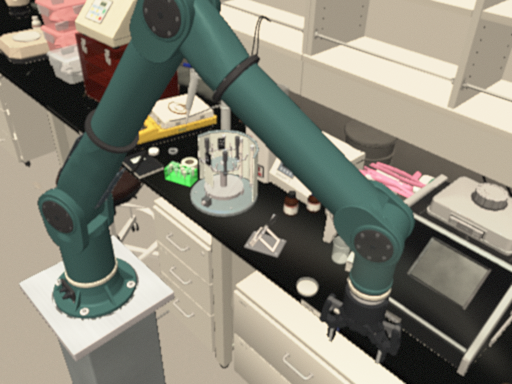

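View pics/top0.png

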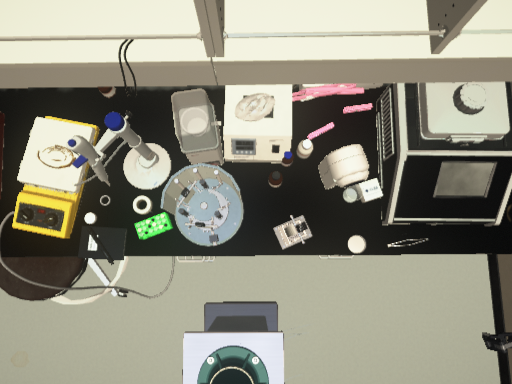

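View pics/wrist0.png

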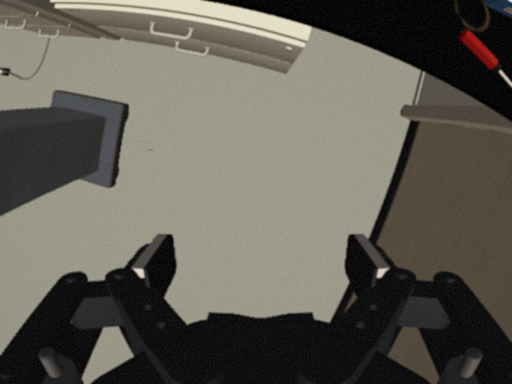

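```bash
python3 - <<'E'
import cv2
t=cv2.imread("pics/top0.png"); s=cv2.imread("pics/scene0.png")
cv2.imwrite("pics/c1.png",cv2.resize(t[155:255,150:260],None,fx=6,fy=6,interpolation=cv2.INTER_CUBIC)[:600])
cv2.imwrite("pics/c2.png",cv2.resize(t[160:260,255:375],None,fx=6,fy=6,interpolation=cv2.INTER_CUBIC)[:600])
cv2.imwrite("pics/c3.png",cv2.resize(s[120:220,180:300],None,fx=6,fy=6,interpolation=cv2.INTER_CUBIC)[:600])
cv2.imwrite("pics/c4.png",cv2.resize(s[190:270,230:330],None,fx=7,fy=7,interpolation=cv2.INTER_CUBIC)[:600])
E
```

```text
(no output)
```

View pics/c1.png

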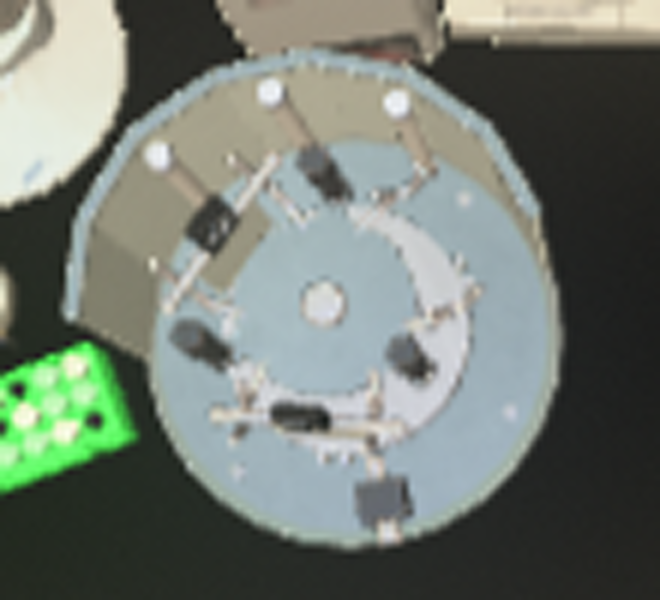

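View pics/c2.png

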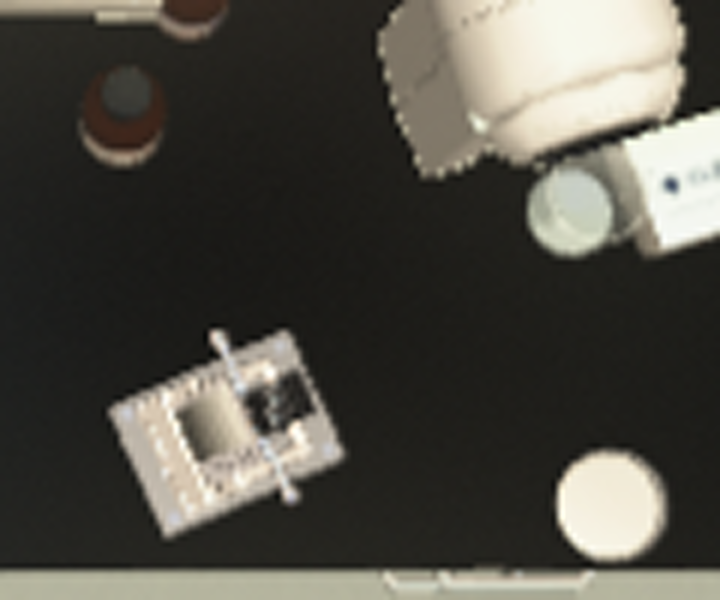

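View pics/c3.png

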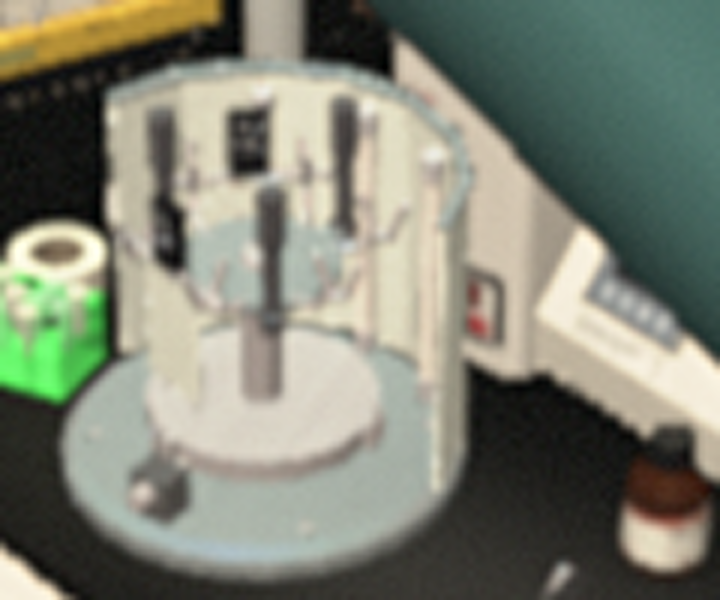

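View pics/c4.png

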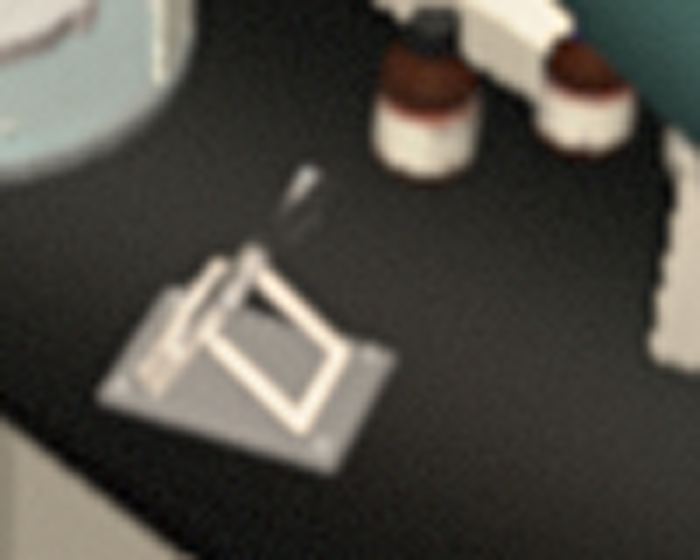

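```bash
cat > h.py <<'E'
import cv2,numpy as np
from cell import ctrl
def cam(f): 
    C=-f["R"].T@f["t"]; return C
def ray(f,u,v,fish=False):
    K=f["mtx"]; x=(u-K[0,2])/K[0,0]; y=(v-K[1,2])/K[1,1]
    if fish:
        r=np.hypot(x,y); d=np.array([x/r*np.sin(r),y/r*np.sin(r),np.cos(r)]) if r>1e-9 else np.array([0,0,1.])
    else: d=np.array([x,y,1.])
    return f["R"].T@d
def onz(f,u,v,z,fish=False):
    C=cam(f);d=ray(f,u,v,fish); return C+d*(z-C[2])/d[2]
def proj(f,X,fish=False):
    c=f["R"]@np.asarray(X)+f["t"];K=f["mtx"]
    if fish:
        r=np.hypot(c[0],c[1]);th=np.arctan2(r,c[2]);x,y=c[0]/r*th,c[1]/r*th
    else: x,y=c[0]/c[2],c[1]/c[2]
    return np.array([K[0,0]*x+K[0,2],K[1,1]*y+K[1,2]])
def tri(L):
    A=np.zeros((3,3));b=np.zeros(3)
    for f,u,v,fi in L:
        d=ray(f,u,v,fi);d/=np.linalg.norm(d);P=np.eye(3)-np.outer(d,d);A+=P;b+=P@cam(f)
    return np.linalg.solve(A,b)
E
python3 - <<'E'
from h import *
from scipy.spatial.transform import Rotation as Ro
f=ctrl.grab_frame("top"); im=f["img"]; print("C",cam(f).round(3))
s=ctrl.read_state(); w,x,y,z=s["eef_rot"]; print(Ro.from_quat([x,y,z,w]).as_matrix().round(3))
g=im.max(2)
m=((g<95)).astype(np.uint8)
sub=np.zeros_like(m); cv2.circle(sub,(207,210),33,1,-1)
n,l,st,c=cv2.connectedComponentsWithStats(m&sub)
for i in range(1,n):
    if st[i,4]>5: print("dark",st[i],c[i].round(1),onz(f,*c[i],0.2)[:2].round(3))
hsv=cv2.cvtColor(im,cv2.COLOR_RGB2HSV)
def show(n,u,v,z): print(n,onz(f,u,v,z).round(4)[:2])
cv=lambda cx,cy,ox=150,oy=155:((cx+.5)/6-.5+ox,(cy+.5)/6-.5+oy)
show("hub",*cv(325,303),.135)
show("plunger blk",*cv(383,500),.048)
show("post TR",*cv(400,345),.217); show("post bl",*cv(185,330),.217); show("post top",*cv(312,155),.217)
show("free hooks a",*cv(470,285),.172); 
# base circle: bottom/right edges
pts=[onz(f,*cv(*p),.018)[:2] for p in [(160,400),(200,470),(250,525),(340,545),(450,525),(520,460),(557,370),(560,300)]]
A=np.array([[2*p[0],2*p[1],1] for p in pts]);b=[p@p for p in pts]
q=np.linalg.lstsq(A,b,rcond=None)[0]; print("base centre",q[:2],np.sqrt(q[2]+q[:2]@q[:2]))
cv2_=lambda cx,cy:cv(cx,cy,255,160)
for n,p,zz in [("barA",(219,336),.1),("barB",(290,496),.1),("tabtop",(300,380),.13)]: show(n,*cv2_(*p),zz)
for n,p in [("e1",(110,412)),("e2",(170,537)),("e3",(343,455)),("e4",(287,332))]: show(n,*cv2_(*p),0.01)
E
```

```text
C [ 0.381 -0.073  1.281]
[[-0.     0.268 -0.964]
 [ 0.001 -0.964 -0.268]
 [-1.    -0.001  0.   ]]
dark [202 182   6   6  21] [204.5 184.8] [0.59  0.069]
dark [181 188   9  10  45] [184.8 192.1] [0.57  0.125]
dark [181 210   7   7  24] [184.4 213. ] [0.51  0.125]
dark [217 213   5   5  14] [219.1 215.5] [0.502 0.027]
dark [195 223  10   4  30] [200.1 224.2] [0.478 0.08 ]
hub [0.5408 0.0791]
plunger blk [0.4473 0.0585]
post TR [0.5095 0.0332]
post bl [0.5173 0.133 ]
post top [0.5995 0.0751]
free hooks a [0.5439 0.004 ]
base centre [0.53579689 0.07671742] 0.1121468307570162
barA [ 0.511  -0.1849]
barB [ 0.4295 -0.2188]
tabtop [ 0.4854 -0.2217]
e1 [ 0.4796 -0.1328]
e2 [ 0.4115 -0.1642]
e3 [ 0.4552 -0.2593]
e4 [ 0.5228 -0.2308]
```

```bash
cat >> h.py <<'E'
from scipy.spatial.transform import Rotation as Ro
def pose():
    s=ctrl.read_state(); w,x,y,z=s["eef_rot"]; R=Ro.from_quat([x,y,z,w]).as_matrix()
    return s,np.array(s["position"]),np.arctan2(R[1,1],R[0,1])
def plan(p,phi,targets):
    """targets: list of (x,y,z,phi_deg,nrows)"""
    p=np.array(p,float)
    for X,Y,Z,ph,n in targets:
        ph=np.radians(ph); d0=(ph-phi+np.pi)%(2*np.pi)-np.pi
        T=np.array([X,Y,Z]); p0=p.copy();phi0=phi; out=[]
        for i in range(1,n+1):
            des=p0+(T-p0)*i/n; d=des-p; c,s=np.cos(phi),np.sin(phi)
            r=dict(tx=round(-d[2],3),ty=round(c*d[0]+s*d[1],3),tz=round(s*d[0]-c*d[1],3),roll=round(-(phi0+d0*i/n-phi),3))
            p=p+np.array([c*r["ty"]+s*r["tz"],s*r["ty"]-c*r["tz"],-r["tx"]]); phi=phi-r["roll"]; out.append(r)
        print("[" + ",".join("{"+",".join(f'"{k}":{v:g}' for k,v in r.items() if v)+"}" for r in out)+"]", p.round(4),np.degrees(phi).round(1))
    return p,phi
E
python3 - <<'E'
from h import *
f=ctrl.grab_frame("wrist"); s,p,phi=pose(); print(cam(f)-p, f["R"][2])
plan(p,phi,[(.46,-.2,.27,22.5,10)])
E
```

```text
[0.06343013 0.01816328 0.12899692] [-0.25367547 -0.06884571 -0.96483627]
[{"tx":-0.003,"ty":-0.041,"tz":-0.039,"roll":-0.169},{"tx":-0.002,"ty":-0.034,"tz":-0.045,"roll":-0.17},{"tx":-0.003,"ty":-0.025,"tz":-0.051,"roll":-0.169},{"tx":-0.002,"ty":-0.017,"tz":-0.054,"roll":-0.169},{"tx":-0.003,"ty":-0.008,"tz":-0.056,"roll":-0.169},{"tx":-0.002,"ty":0.002,"tz":-0.056,"roll":-0.17},{"tx":-0.003,"ty":0.012,"tz":-0.055,"roll":-0.169},{"tx":-0.002,"ty":0.021,"tz":-0.053,"roll":-0.169},{"tx":-0.003,"ty":0.029,"tz":-0.048,"roll":-0.169},{"tx":-0.002,"ty":0.037,"tz":-0.043,"roll":-0.17}] [ 0.46   -0.1997  0.2697] 22.5
```

```bash
python3 -m jog '[{"tx":-0.003,"ty":-0.041,"tz":-0.039,"roll":-0.17},{"tx":-0.002,"ty":-0.034,"tz":-0.045,"roll":-0.17},{"tx":-0.003,"ty":-0.025,"tz":-0.051,"roll":-0.17},{"tx":-0.002,"ty":-0.017,"tz":-0.054,"roll":-0.17},{"tx":-0.003,"ty":-0.008,"tz":-0.056,"roll":-0.17},{"tx":-0.002,"ty":0.002,"tz":-0.056,"roll":-0.17},{"tx":-0.003,"ty":0.012,"tz":-0.055,"roll":-0.17},{"tx":-0.002,"ty":0.021,"tz":-0.053,"roll":-0.17},{"tx":-0.003,"ty":0.029,"tz":-0.048,"roll":-0.17},{"tx":-0.002,"ty":0.037,"tz":-0.043,"roll":-0.17}]'
python3 - <<'E'
from h import *
s,p,phi=pose(); print(p,np.degrees(phi),s["joints"])
f=ctrl.grab_frame("wrist"); cv2.imwrite("pics/w1.png",cv2.resize(f["img"][:,:,::-1],None,fx=1.5,fy=1.5,interpolation=cv2.INTER_CUBIC))
np.savez("w1.npz",**f)
s,p,phi=pose(); print(p,np.degrees(phi),s["t"])
E
```

```text
t: 1.5
position: [0.4592, -0.1978, 0.2707]
eef_rot: [0.591, 0.389, 0.59, -0.389]
force: [-0.2, 0.1, -0.3]
opening: 0.0854
[ 0.45919261 -0.19779887  0.27071034] 23.21206431728665 [ 0.72075209  0.30993279 -0.50206278  2.06614062  0.20444916  0.8113036
  0.50246951]
[ 0.46367233 -0.18916803  0.27169726] 24.07561550017443 1.55
```

View pics/w1.png

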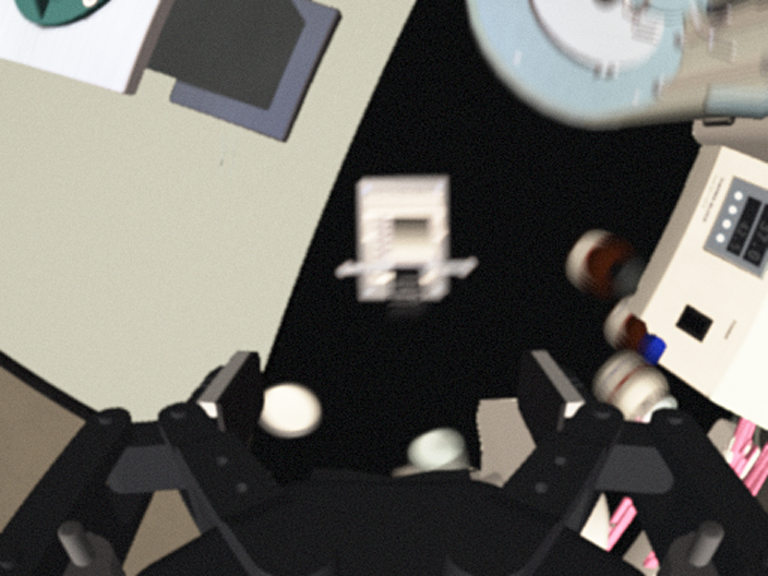

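```bash
python3 -m jog '[{"roll":0.03},{"tx":0}]'; python3 - <<'E'
from h import *
s,p,phi=pose(); print(p,np.degrees(phi),s["joint_velocities"].round(3) if hasattr(s["joint_velocities"],'round') else 0)
f=ctrl.grab_frame("wrist"); 
np.savez("w1.npz",**f)
im=f["img"][:,:,::-1]; cv2.imwrite("pics/w2.png",cv2.resize(im[90:240,200:350],None,fx=4,fy=4,interpolation=cv2.INTER_CUBIC))
g=ctrl.grab_frame("top");np.savez("t1.npz",**g);g=ctrl.grab_frame("scene");np.savez("s1.npz",**g)
cv2.imwrite("pics/s2.png",cv2.resize(g["img"][190:270,230:330,::-1],None,fx=7,fy=7,interpolation=cv2.INTER_CUBIC))
E
```

```text
[ 0.46367233 -0.18916803  0.27169726] 24.07561550017443 [ 0.029 -0.008  0.024 -0.004 -0.024 -0.008 -0.047]invalid input at $[0]: expected keys tx, ty, tz, roll
```

View pics/w2.png

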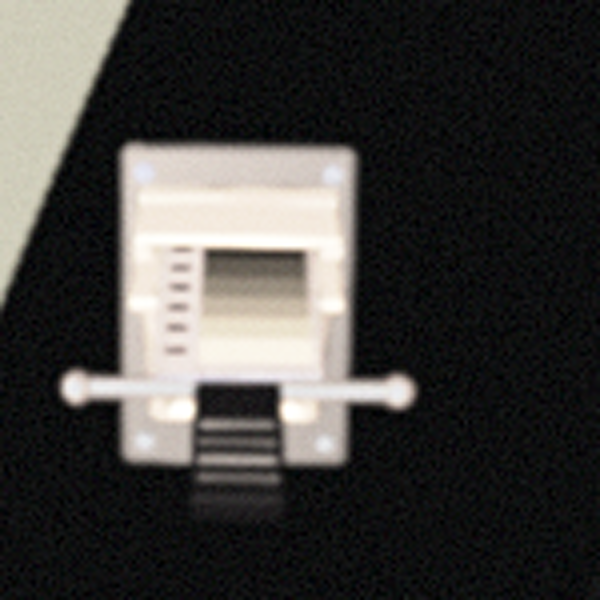

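View pics/s2.png

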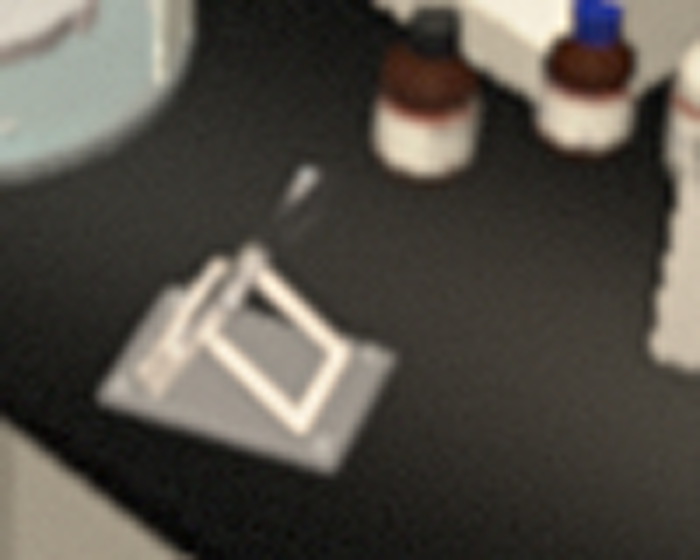

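```bash
python3 - <<'E'
from h import *
w=dict(np.load("w1.npz"));t=dict(np.load("t1.npz"));sc=dict(np.load("s1.npz"))
cc=lambda c,f,o:((c[0]+.5)/f-.5+o[0],(c[1]+.5)/f-.5+o[1])
wa=cc((400,390),4,(200,90));wb=cc((77,387),4,(200,90))
ta=cc((219,337),6,(255,160));tb=cc((290,496),6,(255,160))
sa=cc((306,178),7,(230,190))
A=tri([(w,*wa,True),(t,*ta,False)]);B=tri([(w,*wb,True),(t,*tb,False)])
A3=tri([(w,*wa,True),(t,*ta,False),(sc,*sa,False)]);A2=tri([(w,*wa,True),(sc,*sa,False)])
print(A,B,np.linalg.norm(A-B),A2,A3)
for z in(.08,.085,.09,.095,.1,.105,.11):
    a=onz(w,*wa,z,True);b=onz(w,*wb,z,True);print(z,a[:2].round(4),b[:2].round(4),np.linalg.norm(a-b).round(4),np.degrees(np.arctan2(*(a-b)[1::-1])).round(2), onz(t,*ta,z)[:2].round(4),onz(t,*tb,z)[:2].round(4))
for p in [(123,145),(355,148),(122,463),(350,464)]: print("e",onz(w,*cc(p,4,(200,90)),.008,True)[:2].round(4))
print("tabfar L,R",[cc(p,4,(200,90)) for p in [(190,515),(282,518)]])
E
```

```text
[ 0.51361202 -0.18723686  0.07244522] [ 0.42948566 -0.22037434  0.08503664] 0.09129009395917624 [ 0.51020021 -0.18436023  0.08750655] [ 0.51075588 -0.18492297  0.08748842]
0.08 [ 0.5119 -0.1857] [ 0.4288 -0.2216] 0.0906 23.37 [ 0.5126 -0.1868] [ 0.4303 -0.2212]
0.085 [ 0.5108 -0.1848] [ 0.4289 -0.2201] 0.0892 23.37 [ 0.5121 -0.1863] [ 0.4301 -0.2206]
0.09 [ 0.5096 -0.1839] [ 0.429  -0.2187] 0.0878 23.37 [ 0.5115 -0.1858] [ 0.4299 -0.22  ]
0.095 [ 0.5084 -0.183 ] [ 0.4291 -0.2173] 0.0864 23.37 [ 0.511  -0.1853] [ 0.4297 -0.2194]
0.1 [ 0.5072 -0.1821] [ 0.4292 -0.2158] 0.085 23.37 [ 0.5104 -0.1849] [ 0.4295 -0.2188]
0.105 [ 0.506  -0.1812] [ 0.4293 -0.2144] 0.0835 23.37 [ 0.5099 -0.1844] [ 0.4293 -0.2181]
0.11 [ 0.5048 -0.1803] [ 0.4294 -0.2129] 0.0821 23.37 [ 0.5093 -0.1839] [ 0.4291 -0.2175]
e [ 0.4098 -0.1603]
e [ 0.48   -0.1301]
e [ 0.452  -0.2614]
e [ 0.5248 -0.2296]
tabfar L,R [(247.125, 218.375), (270.125, 219.125)]
```

```bash
python3 - <<'E'
from h import *
s,p,phi=pose(); plan(p,phi,[(.505,.028,.27,55,5)])
E
```

```text
[{"ty":0.026,"tz":-0.038,"roll":-0.112},{"ty":0.031,"tz":-0.035,"roll":-0.111},{"ty":0.033,"tz":-0.031,"roll":-0.112},{"ty":0.038,"tz":-0.027,"roll":-0.111},{"ty":0.04,"tz":-0.023,"roll":-0.112}] [0.5054 0.0278 0.2705] 55.0
```

```bash
python3 -m jog '[{"tx":0,"ty":0.026,"tz":-0.038,"roll":-0.112},{"tx":0,"ty":0.031,"tz":-0.035,"roll":-0.111},{"tx":0,"ty":0.033,"tz":-0.031,"roll":-0.112},{"tx":0,"ty":0.038,"tz":-0.027,"roll":-0.111},{"tx":0,"ty":0.04,"tz":-0.023,"roll":-0.112},{"tx":0,"ty":0,"tz":0,"roll":0},{"tx":0,"ty":0,"tz":0,"roll":0}]' 115; python3 - <<'E'
from h import *
s,p,phi=pose(); print(p,np.degrees(phi),s["t"],s["opening"],s["joint_velocities"])
f=ctrl.grab_frame("wrist"); 
np.savez("w3.npz",**f)
im=f["img"][:,:,::-1]; cv2.imwrite("pics/w3.png",cv2.resize(im,None,fx=1.5,fy=1.5,interpolation=cv2.INTER_CUBIC))
E
```

```text
t: 2.58
position: [0.5053, 0.0243, 0.2698]
eef_rot: [0.673, 0.214, 0.674, -0.215]
force: [-0.3, -1.2, 0.0]
opening: 0.0467
[0.50526839 0.02433515 0.26979155] 54.6668011047638 2.575 0.046695306378968314 [ 0.01443437 -0.00139801  0.01316181  0.00732906 -0.0020269  -0.00141338
  0.00096322]
```

View pics/w3.png

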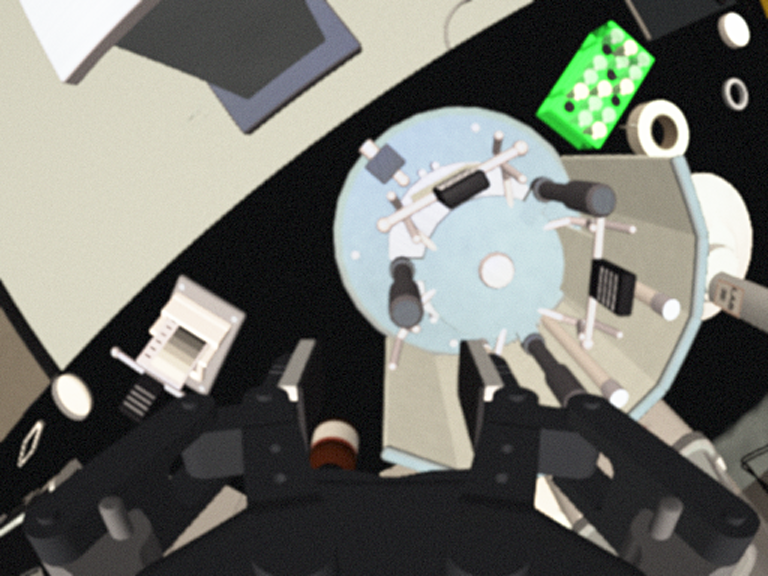

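```bash
python3 - <<'E'
from h import *
f=dict(np.load("w3.npz"))
im=f["img"][:,:,::-1]; cv2.imwrite("pics/w4.png",cv2.resize(im[60:240,210:430],None,fx=3.3333,fy=3.3333,interpolation=cv2.INTER_CUBIC))
E
```

```text
(no output)
```

View pics/w4.png

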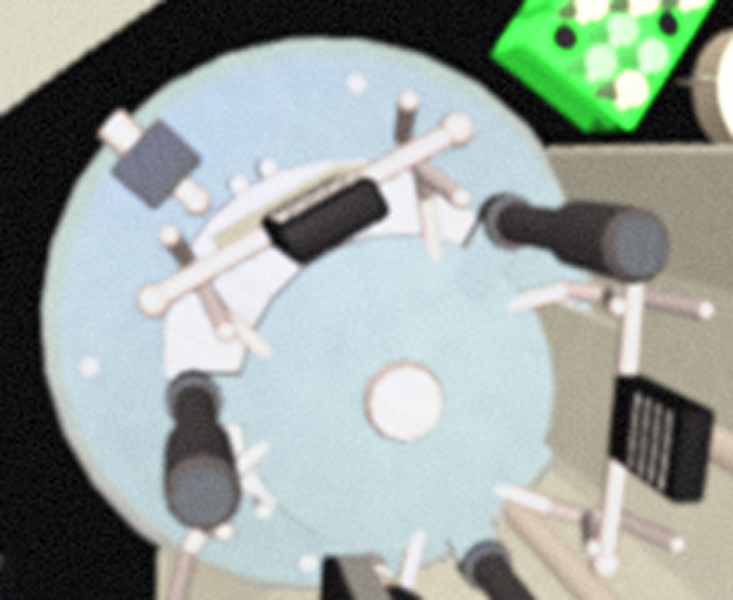

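```bash
python3 - <<'E'
from h import *
f=dict(np.load("w3.npz"));k=10/3
cc=lambda c:((c[0]+.5)/k-.5+210,(c[1]+.5)/k-.5+60)
P={}
for n,c,z in [("front",(204,493),.217),("left",(638,244),.217),("hub",(403,400),.135),("blk",(157,164),.048)]:
    P[n]=onz(f,*cc(c),z,True)[:2];print(n,P[n].round(4))
pts=[onz(f,*cc(c),.018,True)[:2] for c in [(44,300),(60,210),(110,120),(200,55),(320,38),(430,55),(520,110)]]
A=np.array([[2*p[0],2*p[1],1] for p in pts]);b=[p@p for p in pts]
q=np.linalg.lstsq(A,b,rcond=None)[0]; print("base",q[:2],np.sqrt(q[2]+q[:2]@q[:2]))
O=P["hub"]
for n in P:
    d=P[n]-O;print(n,np.hypot(*d),np.degrees(np.arctan2(d[1],d[0])))
# from two posts 120 apart
a,b=P["front"],P["left"];m=(a+b)/2;d=b-a;print("chord",np.hypot(*d), "axis", m+np.array([d[1],-d[0]])/np.hypot(*d)*.029*1)
E
```

```text
front [0.5042 0.0334]
left [0.5124 0.1327]
hub [0.5384 0.0807]
blk [0.4457 0.0613]
base [0.53295726 0.08146438] 0.11270732203127841
front 0.05834309820796123 -125.92565071284055
left 0.058181456464051005 116.52848123310645
hub 0.0 0.0
blk 0.09472796671271172 -168.18327201463052
chord 0.09964244878069739 axis [0.53722618 0.08067782]
```

```bash
python3 -m jog '[{"tx":0.03,"ty":0.007,"tz":-0.005,"roll":0},{"tx":0.04,"ty":0,"tz":0,"roll":0},{"tx":0,"ty":0,"tz":0,"roll":0}]'; python3 -m jog '[{"tx":0,"ty":0,"tz":0,"roll":0},{"tx":0,"ty":0,"tz":0,"roll":0},{"tx":0,"ty":0,"tz":0,"roll":0},{"tx":0,"ty":0,"tz":0,"roll":0}]' 255;  python3 - <<'E'
from h import *
s,p,phi=pose(); print(p,np.degrees(phi),s["t"],s["opening"],s["force"],s["torque"])
f=ctrl.grab_frame("wrist"); 
im=f["img"][:,:,::-1]; cv2.imwrite("pics/w5.png",cv2.resize(im,None,fx=1.5,fy=1.5,interpolation=cv2.INTER_CUBIC))
E
```

```text
t: 3.0
position: [0.5031, 0.0325, 0.1979]
eef_rot: [0.672, 0.213, 0.676, -0.216]
force: [0.5, -0.1, 0.3]
opening: 0.047
t: 3.5
position: [0.5052, 0.0329, 0.2018]
eef_rot: [0.674, 0.212, 0.674, -0.215]
force: [-3.3, -3.6, 6.1]
opening: 0.0144
[0.50521355 0.03288349 0.2017502 ] 54.78329924580317 3.5 0.014415095413145916 [-3.28541304 -3.56818102  6.13669136] [-0.97077715  0.62799846 -0.00579228]
```

View pics/w5.png

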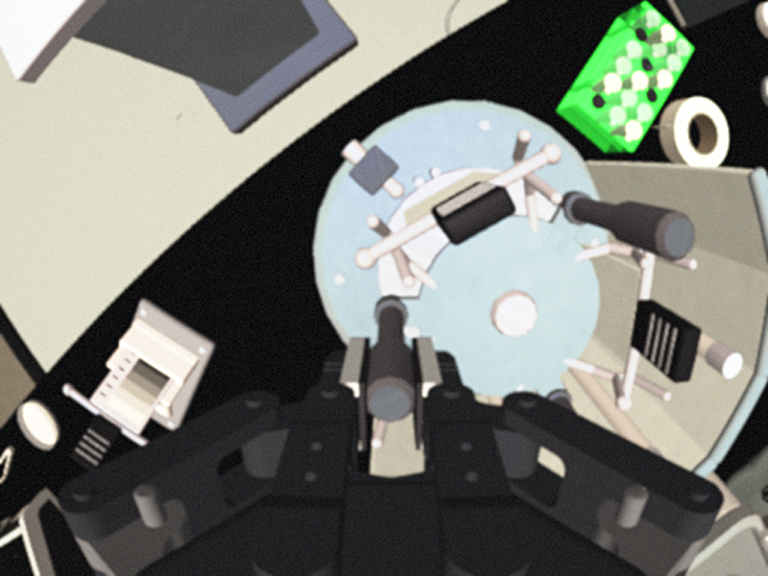

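```bash
python3 -m jog '[{"tx":0,"ty":0.0009,"tz":-0.0104,"roll":0.18},{"tx":0,"ty":0.0009,"tz":-0.0104,"roll":0.18},{"tx":0,"ty":0.0009,"tz":-0.0104,"roll":0.18},{"tx":0,"ty":0.0009,"tz":-0.0104,"roll":0.18},{"tx":0,"ty":0.0009,"tz":-0.0104,"roll":0.18},{"tx":0,"ty":0,"tz":0,"roll":0}]';  python3 - <<'E'
from h import *
s,p,phi=pose(); print(p,np.degrees(phi),s["t"],s["opening"],s["force"],s["torque"])
d=p[:2]-[.539,.08];print(np.hypot(*d),np.degrees(np.arctan2(d[1],d[0])))
E
```

```text
t: 4.3
position: [0.4806, 0.0786, 0.2017]
eef_rot: [0.515, 0.485, 0.514, -0.486]
force: [-3.2, -3.4, 9.0]
opening: 0.014
[0.48060786 0.07855068 0.20171226] 3.2990809808721813 4.3 0.014013305167126172 [-3.19781607 -3.36139025  8.98655952] [-0.70860423  0.76330941 -0.33074654]
0.05841012010921948 -178.5781793547542
```

```bash
python3 -m jog '[{"tx":0,"ty":0.0009,"tz":-0.010,"roll":0.173},{"tx":0,"ty":0.0009,"tz":-0.010,"roll":0.173},{"tx":0,"ty":0.0009,"tz":-0.010,"roll":0.173},{"tx":0,"ty":0.0009,"tz":-0.010,"roll":0.173},{"tx":0,"ty":0.0009,"tz":-0.010,"roll":0.173},{"tx":0,"ty":0,"tz":0,"roll":0}]';  python3 - <<'E'
from h import *
s,p,phi=pose(); print(p,np.degrees(phi),s["t"],s["opening"],s["force"],s["torque"])
d=p[:2]-[.539,.08];print(np.hypot(*d),np.degrees(np.arctan2(d[1],d[0])))
f=ctrl.grab_frame("wrist"); np.savez("w6.npz",**f)
im=f["img"][:,:,::-1]; cv2.imwrite("pics/w6.png",cv2.resize(im,None,fx=1.5,fy=1.5,interpolation=cv2.INTER_CUBIC))
E
```

```text
t: 5.05
position: [0.4947, 0.1179, 0.2015]
eef_rot: [-0.264, -0.652, -0.26, 0.661]
force: [-10.3, -13.0, 19.7]
opening: 0.014
[0.49474783 0.11792918 0.20146196] -46.49883764831614 5.05 0.01402093761598701 [-10.28333948 -12.97918188  19.72157006] [-2.72017562  1.91021625 -0.61122743]
0.05828273368846305 139.39963703401907
```

View pics/w6.png

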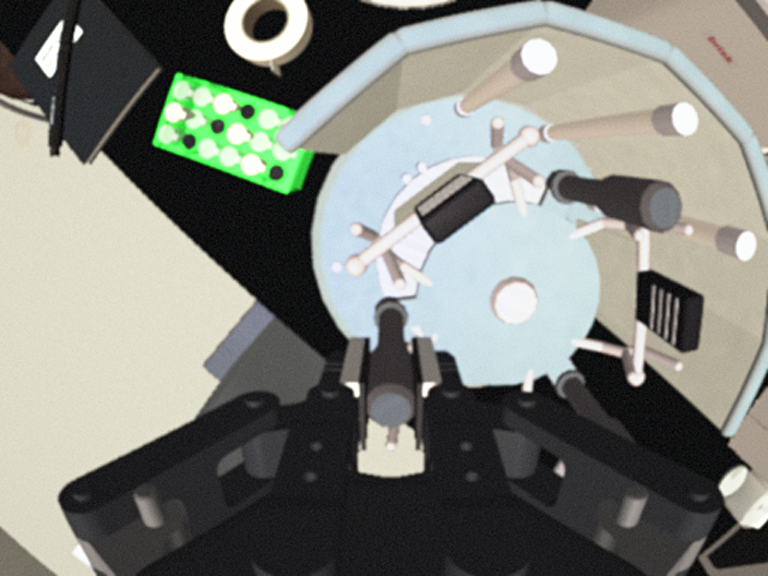

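```bash
python3 -m jog '[{"tx":0,"ty":0,"tz":-0.004,"roll":0.03},{"tx":0,"ty":0,"tz":0,"roll":0},{"tx":0,"ty":0,"tz":0,"roll":0}]';  python3 - <<'E'
from h import *
s,p,phi=pose(); print(p,np.degrees(phi),s["t"],s["opening"],s["force"],s["torque"])
d=p[:2]-[.539,.08];print(np.hypot(*d),np.degrees(np.arctan2(d[1],d[0])))
E
```

```text
t: 5.48
position: [0.495, 0.1181, 0.2014]
eef_rot: [-0.255, -0.654, -0.25, 0.667]
force: [-15.4, -17.0, 26.1]
opening: 0.0145
[0.49496889 0.11814358 0.20142332] -48.16131789845616 5.475 0.014457056172686862 [-15.38679666 -16.96065128  26.13091341] [-3.51358384  2.83778868 -0.30108291]
0.058255228020642744 139.09803702826247
```

```bash
python3 - <<'E'
from h import *
g=ctrl.grab_frame("scene");t=ctrl.grab_frame("top")
a=cv2.resize(g["img"][100:230,170:300,::-1],(600,600),interpolation=cv2.INTER_CUBIC)
cv2.imwrite("pics/s7.png",a)
cv2.imwrite("pics/t7.png",cv2.resize(t["img"][150:280,150:280,::-1],(600,600),interpolation=cv2.INTER_CUBIC))
s,p,phi=pose();print(p,s["force"],s["joints"])
w,x,y,z=s["eef_rot"]; print(Ro.from_quat([x,y,z,w]).as_matrix().round(3))
E
```

```text
[0.49497635 0.11812317 0.20142166] [-14.75560898 -16.47724152  25.9685602 ] [-0.20930172  0.39497508 -0.15289733  2.11349879  0.1077207   0.65920079
 -1.27765095]
[[-0.015  0.667 -0.745]
 [-0.013 -0.745 -0.667]
 [-1.    -0.     0.02 ]]
```

View pics/s7.png

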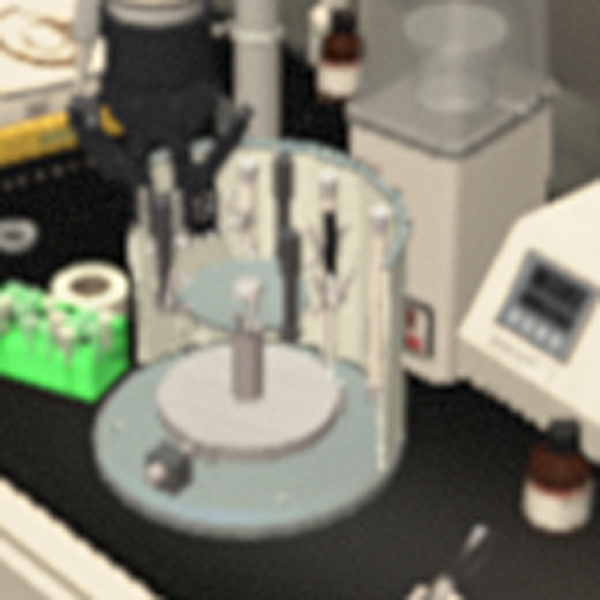

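View pics/t7.png

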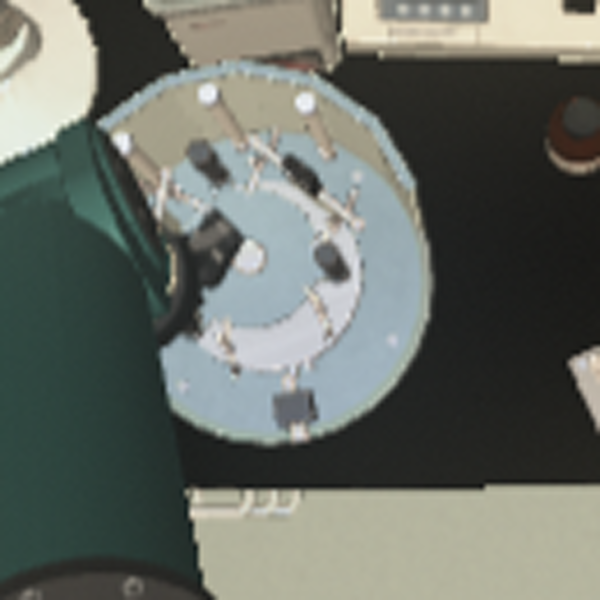

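```bash
python3 -m jog '[{"tx":-0.003,"ty":0,"tz":-0.004,"roll":0.0},{"tx":0,"ty":0,"tz":0,"roll":0}]';  python3 - <<'E'
from h import *
s,p,phi=pose(); print(p,np.degrees(phi),s["t"],s["opening"],s["force"],s["torque"])
d=p[:2]-[.539,.08];print(np.hypot(*d),np.degrees(np.arctan2(d[1],d[0])))
E
```

```text
t: 5.82
position: [0.4949, 0.1182, 0.2016]
eef_rot: [-0.256, -0.651, -0.25, 0.67]
force: [-14.5, -19.1, 13.1]
opening: 0.0144
[0.49490164 0.11817707 0.20164106] -48.126921170453365 5.825 0.014359497849224797 [-14.47412336 -19.06639158  13.10657815] [-3.95929353  2.66754403 -0.05152427]
0.058327987244049445 139.1164286561155
```

```bash
python3 - <<'E'
from h import *
t=dict(np.load("t1.npz"));w=dict(np.load("w6.npz"))
k=600/130
cc=lambda c:((c[0]+.5)/k-.5+150,(c[1]+.5)/k-.5+150)
O=onz(t,*cc((250,258)),.135)[:2];print(O)
for n,c,z in [("blk",(295,405),.048),("rightpost",(326,256),.217),("rearpost",(201,152),.217)]:
    P=onz(t,*cc(c),z)[:2];d=P-O;print(n,P,np.hypot(*d),np.degrees(np.arctan2(d[1],d[0])))
c=lambda q:(q[0]/1.5,q[1]/1.5)
O=onz(w,*c((515,300)),.135,True)[:2];P=onz(w,*c((660,205)),.217,True)[:2];Q=onz(w,*c((391,403)),.217,True)[:2];print(O,P,Q)
for X in(P,Q):
  d=X-O;print(np.hypot(*d),np.degrees(np.arctan2(d[1],d[0])))
E
```

```text
[0.53954112 0.07896723]
blk [0.44909062 0.05818614] 0.09280703793960345 -167.06078539186873
rightpost [0.52901818 0.02220347] 0.05773090739080784 -100.50233538682053
rearpost [0.59358234 0.09877183] 0.0575558494437956 20.126474675316544
[0.53831099 0.07925768] [0.59090271 0.10341216] [0.49439976 0.11839501]
0.05787337623168483 24.668511791479144
0.05882114308589777 138.28992669057882
```

```bash
python3 - <<'E'
from h import *
g=ctrl.grab_frame("scene");t=ctrl.grab_frame("top")
cv2.imwrite("pics/s8.png",cv2.resize(g["img"][40:190,100:300,::-1],(800,600),interpolation=cv2.INTER_CUBIC))
cv2.imwrite("pics/t8.png",cv2.resize(t["img"][90:270,50:290,::-1],(800,600),interpolation=cv2.INTER_CUBIC))
w=ctrl.grab_frame("wrist");cv2.imwrite("pics/w8.png",w["img"][:,:,::-1]);np.savez("w8.npz",**w)
E
```

```text
(no output)
```

View pics/s8.png

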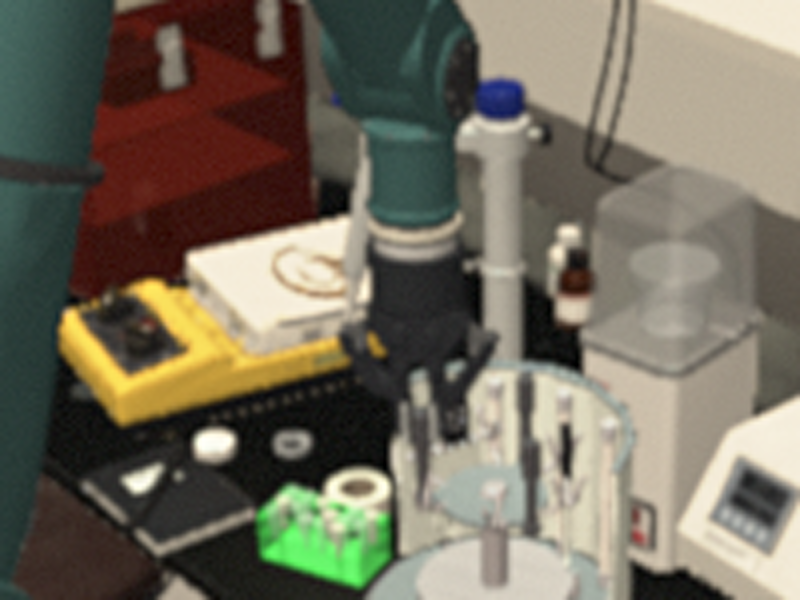

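View pics/t8.png

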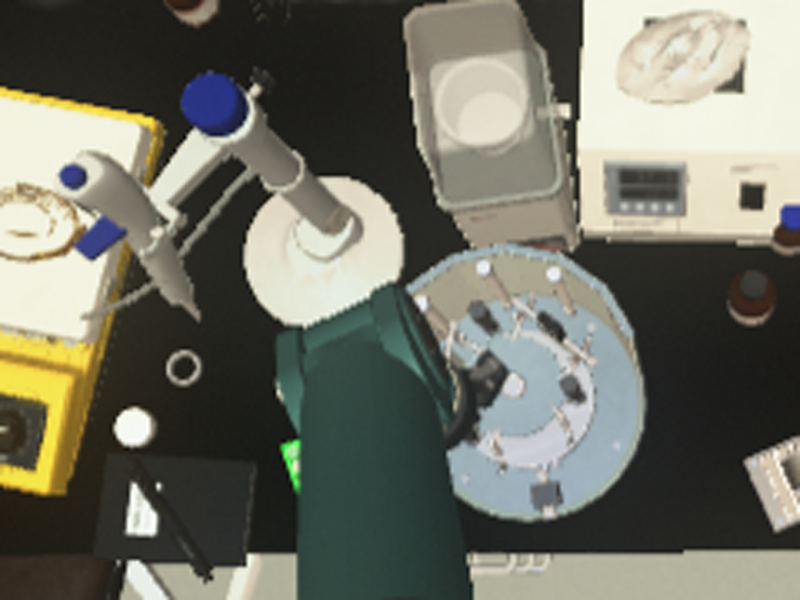

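View pics/w8.png

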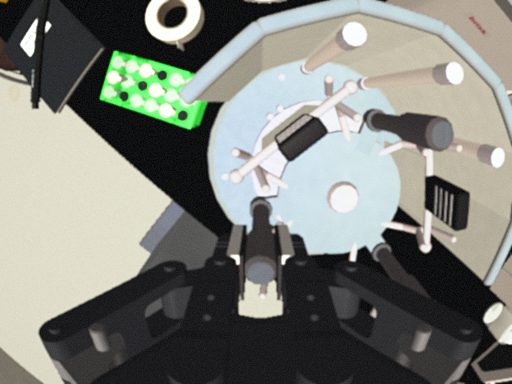

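```bash
python3 -m jog '[{"tx":-0.002,"ty":0,"tz":-0.004,"roll":0.0},{"tx":0,"ty":0,"tz":0,"roll":0}]';  python3 - <<'E'
from h import *
s,p,phi=pose(); print(p,np.degrees(phi),s["t"],s["opening"],s["force"],s["torque"])
d=p[:2]-[.539,.08];print(np.hypot(*d),np.degrees(np.arctan2(d[1],d[0])))
E
```

```text
t: 6.22
position: [0.495, 0.1183, 0.2017]
eef_rot: [-0.256, -0.648, -0.249, 0.673]
force: [-16.3, -22.7, 5.1]
opening: 0.014
[0.49498148 0.11829516 0.20168876] -48.16540566922951 6.225 0.013995383872094069 [-16.33628924 -22.65128658   5.06138799] [-4.43089882  2.87615789  0.03165787]
0.05834509236660812 138.97743556429936
```

```bash
python3 - <<'E'
from h import *
t=dict(np.load("t1.npz"));w=dict(np.load("w8.npz"))
cc=lambda c:((c[0]+.5)/6-.5+150,(c[1]+.5)/6-.5+155)
O=np.array([.539,.08])
def sh(n,P): d=P[:2]-O;print(n,P.round(3),np.hypot(*d).round(4),np.degrees(np.arctan2(d[1],d[0])).round(1))
sh("sh top",onz(t,*cc((70,315)),.196));sh("sh bot",onz(t,*cc((150,360)),.018))
for c in [(160,155),(270,92),(397,103)]: sh("lamp",onz(t,*cc(c),.19))
sh("w sh end",onz(w,190,95,.196,True))
for c in [(352,35),(455,74),(490,156)]: sh("wlamp",onz(w,*c,.19,True))
s,p,phi=pose();R=Ro.from_quat(np.roll(s["eef_rot"],-1)).as_matrix()
print(R.round(3))
for nm,c in [("knobtop",(262,262)),("L bead",(236,177)),("R bead",(355,86))]: sh(nm,onz(w,*c,.217 if nm[0]=="k" else .152,True))
# pixel of tips: project TCP +-, 
for a in (-.008,.008): print(proj(w,p+R@np.array([.014,a,0]),True),proj(w,p+R@np.array([-.005,a,0]),True))
E
```

```text
sh top [0.528 0.192 0.196] 0.1123 95.8
sh bot [0.526 0.19  0.018] 0.1112 96.5
lamp [0.606 0.152 0.19 ] 0.0982 47.3
lamp [0.636 0.1   0.19 ] 0.0992 11.4
lamp [0.63  0.038 0.19 ] 0.1003 -24.6
w sh end [0.529 0.192 0.196] 0.1121 95.3
wlamp [0.601 0.156 0.19 ] 0.0983 50.8
wlamp [0.632 0.103 0.19 ] 0.0963 14.0
wlamp [0.622 0.05  0.19 ] 0.088 -19.9
[[-0.029  0.667 -0.744]
 [-0.022 -0.745 -0.667]
 [-0.999 -0.003  0.037]]
knobtop [0.498 0.121 0.217] 0.0579 135.6
L bead [0.503 0.146 0.152] 0.0756 118.5
R bead [0.594 0.131 0.152] 0.0747 43.0
[246.35210686 240.15313804] [244.69207024 256.73843401]
[276.63329993 240.11635627] [278.76853372 256.68462492]
```

```bash
python3 - <<'E'
from h import *
w=ctrl.grab_frame("wrist");np.savez("w9.npz",**w)
cv2.imwrite("pics/w9.png",cv2.resize(w["img"][20:290,180:480,::-1],(666,600),interpolation=cv2.INTER_CUBIC))
E
```

```text
(no output)
```

View pics/w9.png

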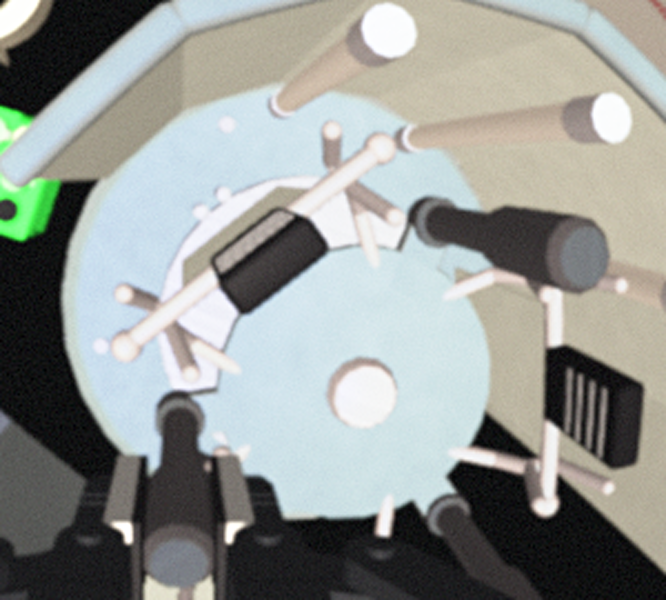

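```bash
python3 -m jog '[{"tx":0,"ty":0,"tz":-0.005,"roll":0.0},{"tx":0,"ty":0,"tz":0,"roll":0}]';  cat > st.py <<'E'
from h import *
s,p,phi=pose(); print(p.round(4),np.degrees(phi).round(2),s["t"],s["opening"],np.round(s["force"],1),np.round(s["torque"],2))
d=p[:2]-[.539,.08];print(np.hypot(*d).round(4),np.degrees(np.arctan2(d[1],d[0])).round(2))
E
python3 st.py
```

```text
t: 6.52
position: [0.5022, 0.1257, 0.2017]
eef_rot: [-0.254, -0.652, -0.25, 0.669]
force: [-9.5, -15.4, -3.5]
opening: 0.014
[0.5022 0.1257 0.2017] -48.2 6.525 0.013963841652043701 [ -9.5 -15.4  -3.5] [-3.01  1.69 -0.44]
0.0587 128.8
```

```bash
python3 -m jog '[{"tx":0,"ty":0,"tz":0.006,"roll":0.0},{"tx":0,"ty":0,"tz":0.006,"roll":0},{"tx":0,"ty":0,"tz":0,"roll":0}]';  python3 st.py
```

```text
t: 6.9
position: [0.5012, 0.1248, 0.2019]
eef_rot: [-0.254, -0.659, -0.253, 0.661]
force: [5.8, -3.2, -24.4]
opening: 0.0143
[0.5012 0.1248 0.2019] -47.95 6.9 0.01431414983664588 [  5.8  -3.2 -24.4] [-0.71 -1.11 -0.16]
0.0586 130.16
```

```bash
python3 -m jog '[{"tx":0.005,"ty":0,"tz":0,"roll":0.0},{"tx":0,"ty":0,"tz":0,"roll":0}]';  python3 st.py; python3 -m jog '[{"tx":0,"ty":0,"tz":0,"roll":0.0},{"tx":0,"ty":0,"tz":0,"roll":0},{"tx":0,"ty":0,"tz":0,"roll":0}]' 130; python3 st.py; python3 - <<'E'
from h import *
w=ctrl.grab_frame("wrist");np.savez("w10.npz",**w)
cv2.imwrite("pics/w10.png",cv2.resize(w["img"][20:290,180:480,::-1],(666,600),interpolation=cv2.INTER_CUBIC))
E
```

```text
t: 7.15
position: [0.5018, 0.1253, 0.2017]
eef_rot: [-0.254, -0.659, -0.252, 0.661]
force: [-4.3, -6.8, 9.7]
opening: 0.0141
[0.5018 0.1253 0.2017] -48.05 7.15 0.014130799454742342 [-4.3 -6.8  9.7] [-1.39  1.   -0.34]
0.0586 129.43
t: 7.52
position: [0.5028, 0.129, 0.2006]
eef_rot: [0.254, 0.66, 0.254, -0.659]
force: [-0.3, -0.1, -0.1]
opening: 0.0422
[0.5028 0.129  0.2006] -47.86 7.525 0.04223670526540538 [-0.3 -0.1 -0.1] [-0.05  0.03  0.01]
0.0609 126.45
```

View pics/w10.png

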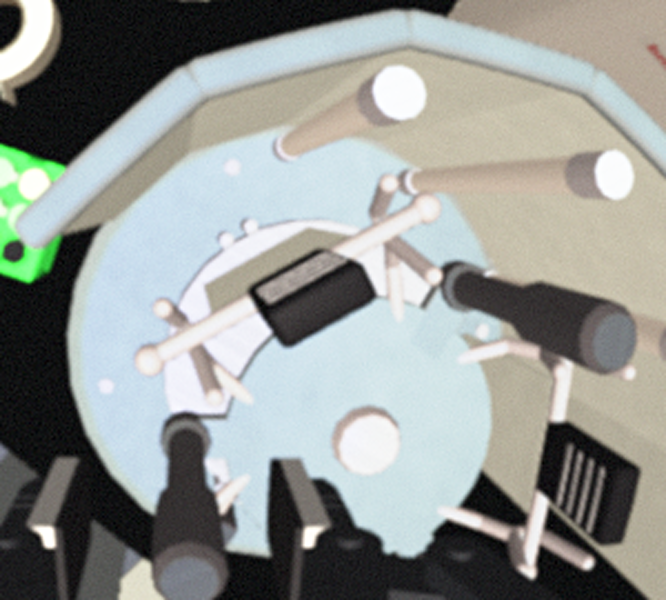

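Compute the carousel angle now.

```bash
python3 - <<'E'
from h import *
w=dict(np.load("w10.npz"))
cc=lambda c:((c[0]+.5)/2.22-.5+180,(c[1]+.5)/2.2222-.5+20)
O=onz(w,*cc((367,441)),.135,True)[:2];print(O)
for n,c,z in [("front",(189,572),.217),("rear",(607,338),.217),("b1",(150,360),.152),("b2",(427,208),.152)]:
    P=onz(w,*cc(c),z,True)[:2];d=P-O;print(n,P.round(4),np.hypot(*d).round(4),np.degrees(np.arctan2(d[1],d[0])).round(2))
E
```

```text
[0.53771992 0.07933714]
front [0.5007 0.1253] 0.0591 128.87
rear [0.5935 0.0946] 0.0578 15.3
b1 [0.5144 0.1512] 0.0755 108.01
b2 [0.5988 0.1233] 0.0753 35.74
```

```bash
python3 - <<'E'
from h import *
s,p,phi=pose(); plan(p,phi,[(p[0],p[1],.265,-48,2),(.476,-.21,.24,23.4,8)])
E
```

```text
[{"tx":-0.032,"roll":0.001},{"tx":-0.033,"roll":0.001}] [0.5026 0.1288 0.2654] -48.0
[{"tx":0.003,"ty":0.029,"tz":0.031,"roll":-0.156},{"tx":0.003,"ty":0.024,"tz":0.035,"roll":-0.155},{"tx":0.004,"ty":0.019,"tz":0.038,"roll":-0.156},{"tx":0.003,"ty":0.012,"tz":0.041,"roll":-0.156},{"tx":0.003,"ty":0.006,"tz":0.042,"roll":-0.156},{"tx":0.003,"ty":-0.001,"tz":0.042,"roll":-0.155},{"tx":0.003,"ty":-0.008,"tz":0.042,"roll":-0.156},{"tx":0.003,"ty":-0.013,"tz":0.04,"roll":-0.156}] [ 0.4762 -0.2095  0.2404] 23.4
```

```bash
python3 -m jog '[{"tx":-0.032,"ty":0,"tz":0,"roll":0},{"tx":-0.033,"ty":0,"tz":0,"roll":0},{"tx":0.003,"ty":0.029,"tz":0.031,"roll":-0.156},{"tx":0.003,"ty":0.024,"tz":0.035,"roll":-0.156},{"tx":0.004,"ty":0.019,"tz":0.038,"roll":-0.156},{"tx":0.003,"ty":0.012,"tz":0.041,"roll":-0.156},{"tx":0.003,"ty":0.006,"tz":0.042,"roll":-0.156},{"tx":0.003,"ty":-0.001,"tz":0.042,"roll":-0.156},{"tx":0.003,"ty":-0.008,"tz":0.042,"roll":-0.156},{"tx":0.003,"ty":-0.013,"tz":0.04,"roll":-0.156}]'; python3 -m jog '[{"tx":0,"ty":0,"tz":0,"roll":0.0},{"tx":0,"ty":0,"tz":0,"roll":0}]'; python3 st.py; python3 - <<'E'
from h import *
w=ctrl.grab_frame("wrist");np.savez("w11.npz",**w);t=ctrl.grab_frame("top");np.savez("t11.npz",**t)
cv2.imwrite("pics/w11.png",cv2.resize(w["img"][60:310,140:390,::-1],(600,600),interpolation=cv2.INTER_CUBIC))
cv2.imwrite("pics/t11.png",cv2.resize(t["img"][155:255,155:255,::-1],(600,600),interpolation=cv2.INTER_CUBIC))
E
```

```text
t: 8.82
position: [0.4765, -0.2113, 0.2402]
eef_rot: [0.593, 0.386, 0.593, -0.386]
force: [0.4, -0.0, 0.8]
opening: 0.0417
t: 9.07
position: [0.4767, -0.2095, 0.2402]
eef_rot: [0.591, 0.388, 0.592, -0.387]
force: [0.0, 0.3, -0.0]
opening: 0.042
[ 0.4767 -0.2095  0.2402] 23.54 9.075 0.04204638848341327 [ 0.   0.3 -0. ] [ 0.03 -0.01  0.04]
0.2961 -102.15
```

View pics/w11.png

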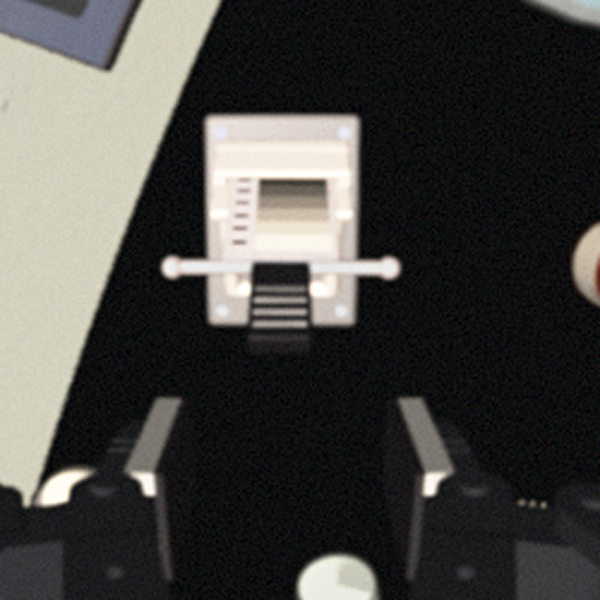

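View pics/t11.png

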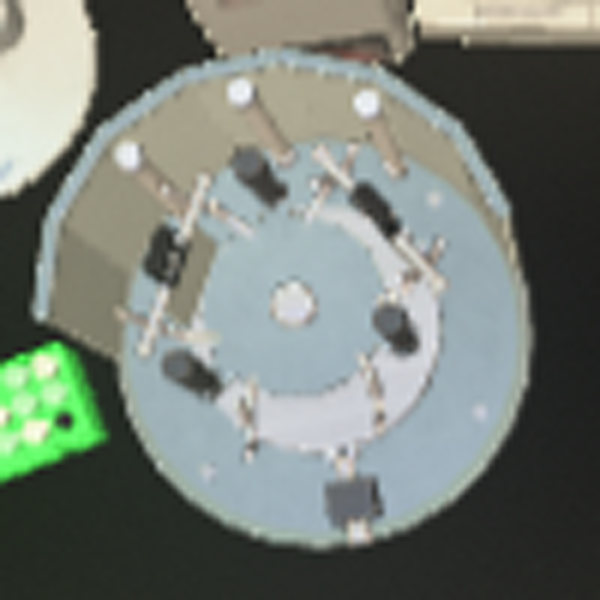

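```bash
python3 - <<'E'
from h import *
t=dict(np.load("t11.npz"));w=dict(np.load("w11.npz"))
cc=lambda c:((c[0]+.5)/6-.5+155,(c[1]+.5)/6-.5+155)
O=onz(t,*cc((294,304)),.135)[:2];print(O)
P={}
for n,c,z in [("front",(176,362),.217),("rear",(247,160),.217),("right",(390,320),.217),("blk",(353,500),.048)]:
    P[n]=onz(t,*cc(c),z)[:2];d=P[n]-O;print(n,P[n].round(4),np.hypot(*d).round(4),np.degrees(np.arctan2(d[1],d[0])).round(2))
c3=(P["front"]+P["rear"]+P["right"])/3;print("centroid",c3)
for n in P: d=P[n]-c3;print(n,np.degrees(np.arctan2(d[1],d[0])).round(2))
k=2.4;cw=lambda c:((c[0]+.5)/k-.5+140,(c[1]+.5)/k-.5+60)
A=[onz(w,*cw((390,267)),.087,True),onz(w,*cw((171,267)),.087,True)]
print(A,(A[0]+A[1])/2,np.linalg.norm(A[0]-A[1]),np.degrees(np.arctan2(*(A[0]-A[1])[1::-1])))
w1=dict(np.load("w1.npz"));c1=lambda c:((c[0]+.5)/4-.5+200,(c[1]+.5)/4-.5+90)
t1=dict(np.load("t1.npz"))
print(tri([(w,*cw((390,267)),True),(w1,*c1((400,390)),True)]))
# tab near-top edges centre
for c in [(281,290),(280,325)]:print(cw(c))
E
```

```text
[0.54032734 0.0795525 ]
front [0.5023 0.1229] 0.0576 131.24
rear [0.5972 0.0915] 0.0581 11.89
right [0.5211 0.024 ] 0.0588 -109.12
blk [0.4473 0.0585] 0.0954 -167.25
centroid [0.54020147 0.07947325]
front 131.1
rear 11.94
right -109.03
blk -167.28
[array([ 0.51013314, -0.18428535,  0.087     ]), array([ 0.42841153, -0.21974635,  0.087     ])] [ 0.46927233 -0.20201585  0.087     ] 0.08908369217002524 23.457194300245952
[ 0.50948423 -0.18386805  0.09015602]
(256.7916666666667, 180.54166666666669)
(256.375, 195.125)
```

```bash
python3 -m jog '[{"tx":0.04,"ty":-0.004,"tz":0.006,"roll":0.0},{"tx":0.04,"ty":0,"tz":0,"roll":0},{"tx":0.03,"ty":0,"tz":0,"roll":0},{"tx":0.019,"ty":0,"tz":0,"roll":0},{"tx":0,"ty":0,"tz":0,"roll":0}]'; python3 st.py; python3 - <<'E'
from h import *
w=ctrl.grab_frame("wrist");np.savez("w12.npz",**w);t=ctrl.grab_frame("scene")
cv2.imwrite("pics/w12.png",cv2.resize(w["img"][100:350,110:410,::-1],(720,600),interpolation=cv2.INTER_CUBIC))
cv2.imwrite("pics/s12.png",cv2.resize(t["img"][170:290,220:340,::-1],(600,600),interpolation=cv2.INTER_CUBIC))
E
```

```text
t: 9.8
position: [0.4749, -0.2154, 0.1103]
eef_rot: [0.591, 0.387, 0.593, -0.387]
force: [0.3, 0.4, 0.1]
opening: 0.0418
[ 0.4749 -0.2154  0.1103] 23.71 9.8 0.04176337994896199 [0.3 0.4 0.1] [-0.   -0.03  0.03]
0.3023 -102.25
```

View pics/w12.png

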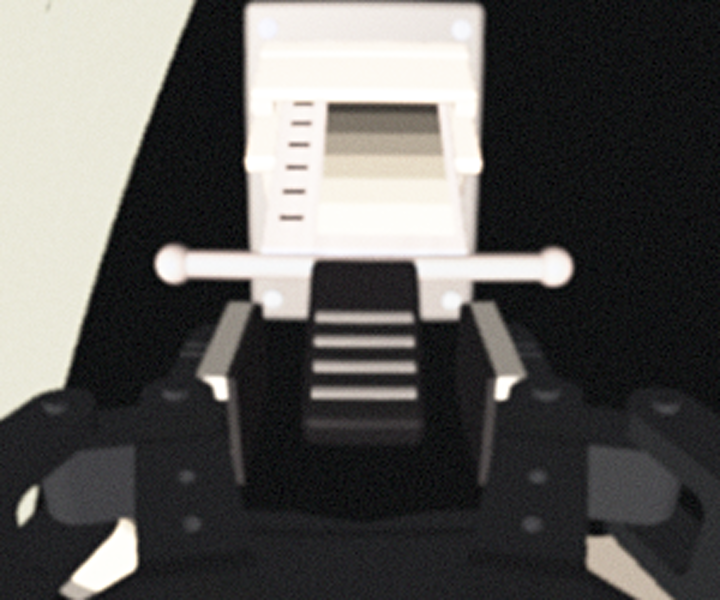

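View pics/s12.png

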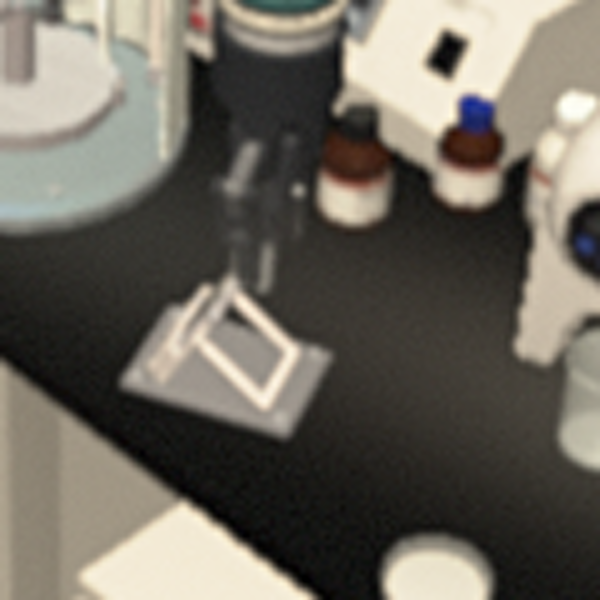

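```bash
python3 -m jog '[{"tx":0,"ty":0,"tz":0,"roll":0.0},{"tx":0,"ty":0,"tz":0,"roll":0},{"tx":0,"ty":0,"tz":0,"roll":0},{"tx":0,"ty":0,"tz":0,"roll":0}]' 255; python3 st.py; python3 - <<'E'
from h import *
w=ctrl.grab_frame("wrist");np.savez("w13.npz",**w)
cv2.imwrite("pics/w13.png",cv2.resize(w["img"][100:350,110:410,::-1],(720,600),interpolation=cv2.INTER_CUBIC))
E
```

```text
t: 10.4
position: [0.4762, -0.2174, 0.1124]
eef_rot: [0.592, 0.388, 0.591, -0.387]
force: [0.1, 2.3, 5.8]
opening: 0.0228
[ 0.4762 -0.2174  0.1124] 23.55 10.4 0.022750414227869786 [0.1 2.3 5.8] [0.27 0.04 0.05]
0.304 -101.92
```

View pics/w13.png

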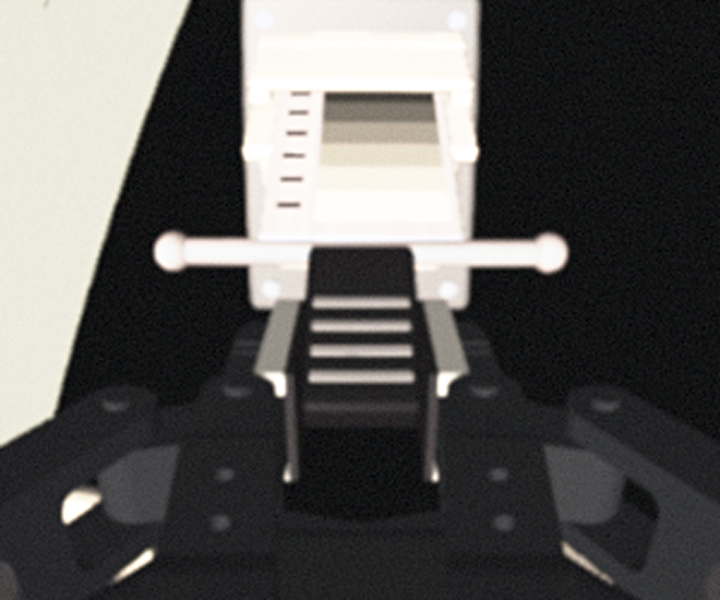

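```bash
python3 -m jog '[{"tx":-0.0087,"ty":0,"tz":0.0049,"roll":0.0},{"tx":-0.0087,"ty":0,"tz":0.0049,"roll":0.0},{"tx":0,"ty":0,"tz":0,"roll":0}]'; python3 st.py
```

```text
t: 10.82
position: [0.4794, -0.227, 0.1295]
eef_rot: [0.592, 0.388, 0.591, -0.388]
force: [-1.0, 0.8, -0.7]
opening: 0.0226
[ 0.4794 -0.227   0.1295] 23.48 10.825 0.022562394725636432 [-1.   0.8 -0.7] [0.16 0.02 0.06]
0.3128 -100.98
```

```bash
python3 -m jog '[{"tx":-0.0087,"ty":0,"tz":0.0049,"roll":0.0},{"tx":-0.0087,"ty":0,"tz":0.0049,"roll":0.0},{"tx":-0.0087,"ty":0,"tz":0.0049,"roll":0.0},{"tx":-0.0087,"ty":0,"tz":0.0049,"roll":0.0},{"tx":-0.0087,"ty":0,"tz":0.0049,"roll":0},{"tx":-0.03,"ty":0,"tz":0,"roll":0},{"tx":-0.04,"ty":0,"tz":0,"roll":0},{"tx":-0.04,"ty":0,"tz":0,"roll":0},{"tx":0,"ty":0,"tz":0,"roll":0}]'; python3 st.py; python3 - <<'E'
from h import *
w=ctrl.grab_frame("wrist");np.savez("w14.npz",**w);t=ctrl.grab_frame("scene");np.savez("s14.npz",**t)
cv2.imwrite("pics/w14.png",cv2.resize(w["img"][50:350,110:410,::-1],(600,600),interpolation=cv2.INTER_CUBIC))
cv2.imwrite("pics/s14.png",cv2.resize(t["img"][130:270,220:360,::-1],(600,600),interpolation=cv2.INTER_CUBIC))
E
```

```text
t: 11.95
position: [0.4912, -0.2496, 0.2859]
eef_rot: [0.594, 0.388, 0.589, -0.387]
force: [-1.1, -0.5, -0.5]
opening: 0.0228
[ 0.4912 -0.2496  0.2859] 23.54 11.95 0.02282389200604258 [-1.1 -0.5 -0.5] [-0.01 -0.06 -0.02]
0.333 -98.26
```

View pics/w14.png

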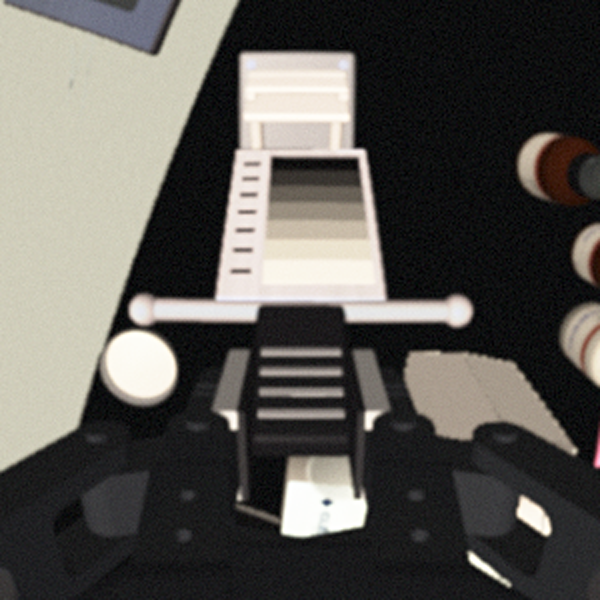

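View pics/s14.png

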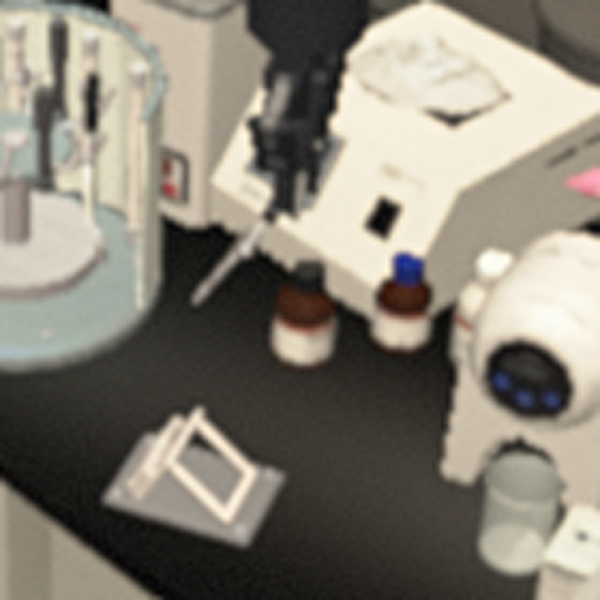

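```bash
python3 - <<'E'
from h import *
w=dict(np.load("w14.npz"));s,p,phi=pose();R=Ro.from_quat(np.roll(s["eef_rot"],-1)).as_matrix()
cw=lambda c:((c[0]+.5)/2-.5+110,(c[1]+.5)/2-.5+50)
for z in (.25,.255,.26,.265,.27):
    A=onz(w,*cw((457,310)),z,True);B=onz(w,*cw((142,309)),z,True);m=(A+B)/2
    print(z,np.linalg.norm(A-B).round(4),(R.T@(m-p)).round(4),(R.T@(A-B)).round(4))
# panel foot corners rays vs. lean
C=cam(w)
for z in (.185,.19,.195,.2):
    A=onz(w,*cw((367,152)),z,True);B=onz(w,*cw((237,152)),z,True);print(z,np.linalg.norm(A-B).round(4),(R.T@((A+B)/2-p)).round(4))
E
```

```text
0.25 0.0941 [ 0.0324  0.0016 -0.0115] [-0.      0.0941  0.0006]
0.255 0.0913 [ 0.0274  0.0015 -0.0131] [-0.      0.0913  0.0005]
0.26 0.0884 [ 0.0224  0.0015 -0.0148] [-0.      0.0884  0.0005]
0.265 0.0856 [ 0.0174  0.0015 -0.0165] [-0.      0.0856  0.0005]
0.27 0.0827 [ 0.0124  0.0015 -0.0181] [-0.      0.0827  0.0005]
0.185 0.0501 [ 0.0974  0.0028 -0.0538]
0.19 0.049 [ 0.0924  0.0027 -0.0541]
0.195 0.0479 [ 0.0874  0.0027 -0.0543]
0.2 0.0468 [ 0.0824  0.0026 -0.0546]
```

```bash
python3 - <<'E'
from h import *
s,p,phi=pose(); plan(p,phi,[(.48,-.20,.312,30,2),(.4955,.068,.312,102,8)])
E
```

```text
[{"tx":-0.015,"ty":0.006,"tz":-0.024,"roll":-0.056},{"tx":-0.015,"ty":0.007,"tz":-0.024,"roll":-0.057}] [ 0.48   -0.1999  0.3124] 30.0
[{"ty":0.018,"tz":-0.028,"roll":-0.157},{"ty":0.023,"tz":-0.025,"roll":-0.157},{"ty":0.026,"tz":-0.021,"roll":-0.157},{"ty":0.029,"tz":-0.016,"roll":-0.157},{"ty":0.032,"tz":-0.012,"roll":-0.157},{"ty":0.033,"tz":-0.007,"roll":-0.157},{"ty":0.033,"tz":-0.002,"roll":-0.157},{"ty":0.033,"tz":0.004,"roll":-0.157}] [0.4954 0.0677 0.3124] 102.0
```

```bash
python3 -m jog '[{"tx":-0.015,"ty":0.006,"tz":-0.024,"roll":-0.056},{"tx":-0.015,"ty":0.007,"tz":-0.024,"roll":-0.057},{"tx":0,"ty":0.018,"tz":-0.028,"roll":-0.157},{"tx":0,"ty":0.023,"tz":-0.025,"roll":-0.157},{"tx":0,"ty":0.026,"tz":-0.021,"roll":-0.157},{"tx":0,"ty":0.029,"tz":-0.016,"roll":-0.157},{"tx":0,"ty":0.032,"tz":-0.012,"roll":-0.157},{"tx":0,"ty":0.033,"tz":-0.007,"roll":-0.157},{"tx":0,"ty":0.033,"tz":-0.002,"roll":-0.157},{"tx":0,"ty":0.033,"tz":0.004,"roll":-0.157}]'; python3 -m jog '[{"tx":0,"ty":0,"tz":0,"roll":0},{"tx":0,"ty":0,"tz":0,"roll":0}]'; python3 st.py;  python3 - <<'E'
from h import *
w=ctrl.grab_frame("wrist");np.savez("w15.npz",**w);t=ctrl.grab_frame("scene");np.savez("s15.npz",**t)
cv2.imwrite("pics/w15.png",cv2.resize(w["img"][20:350,90:430,::-1],(618,600),interpolation=cv2.INTER_CUBIC))
cv2.imwrite("pics/s15.png",cv2.resize(t["img"][90:220,170:300,::-1],(600,600),interpolation=cv2.INTER_CUBIC))
E
```

```text
t: 13.3
position: [0.4943, 0.0705, 0.3128]
eef_rot: [0.703, -0.077, 0.703, 0.077]
force: [0.1, -0.0, -0.6]
opening: 0.0225
t: 13.55
position: [0.4948, 0.0681, 0.3123]
eef_rot: [0.703, -0.075, 0.703, 0.074]
force: [-0.6, -0.8, -0.8]
opening: 0.0226
[0.4948 0.0681 0.3123] 102.07 13.55 0.02255627658663108 [-0.6 -0.8 -0.8] [-0.02 -0.1  -0.05]
0.0457 -164.98
```

View pics/w15.png

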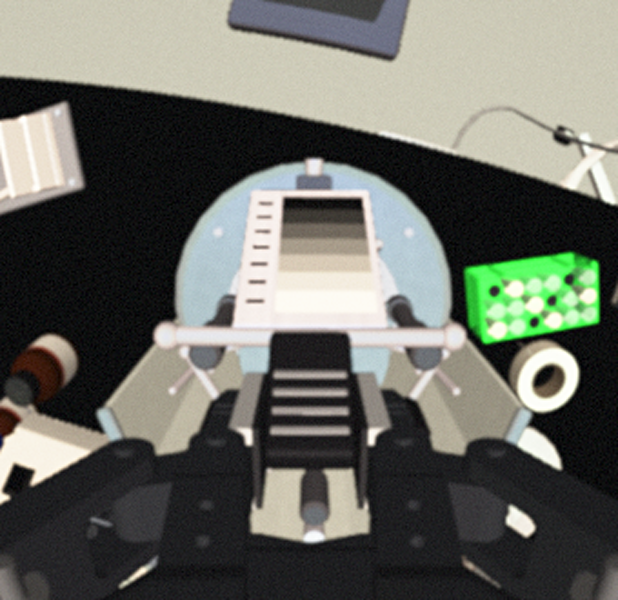

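View pics/s15.png

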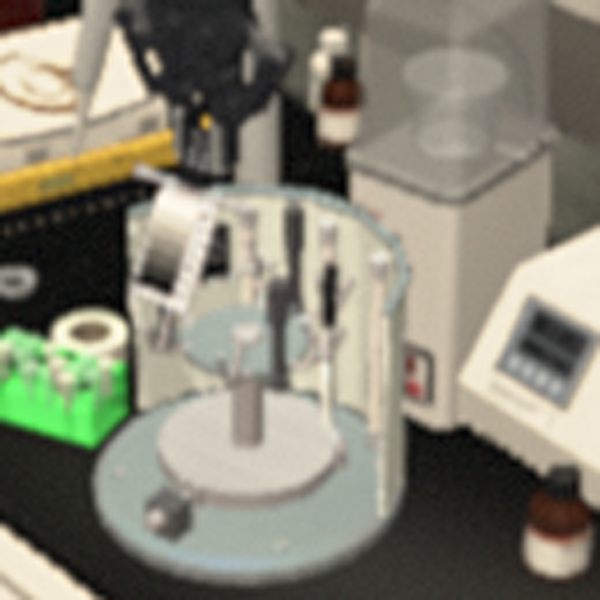

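```bash
python3 - <<'E'
from h import *
w=dict(np.load("w15.npz"));s,p,phi=pose()
k=600/330;cw=lambda c:((c[0]+.5)/(618/340)-.5+90,(c[1]+.5)/k-.5+20)
z=p[2]-.0235
A=onz(w,*cw((456,334)),z,True);B=onz(w,*cw((165,334)),z,True);m=(A+B)/2;print(m,np.linalg.norm(A-B),np.degrees(np.arctan2(*(A-B)[1::-1])))
# stand features in same view
for n,c,zz in [("base centre-row blk",(315,183),.048),("rear post",(315,475),.217)]: print(n,onz(w,*cw(c),zz,True))
th=np.radians(191.9);print("free",.539+.06*np.cos(th),.0797+.06*np.sin(th))
pts=[onz(w,*cw(c),.018,True)[:2] for c in [(176,300),(190,235),(225,190),(270,168),(360,170),(405,195),(440,250),(450,300)]]
A=np.array([[2*q[0],2*q[1],1] for q in pts]);b=[q@q for q in pts]
q=np.linalg.lstsq(A,b,rcond=None)[0]; print("base",q[:2],np.sqrt(q[2]+q[:2]@q[:2]))
E
```

```text
[0.47726748 0.06518021 0.28865042] 0.08861775005457671 102.04508081160985
base centre-row blk [0.44042193 0.06081599 0.048     ]
rear post [0.56982472 0.08724671 0.217     ]
free 0.48028946089389335 0.06732774887620223
base [0.53527012 0.07938588] 0.11293341167669904
```

```bash
python3 -m jog '[{"tx":0.03,"ty":0.0015,"tz":0.0024,"roll":0},{"tx":0.03,"ty":0,"tz":0,"roll":0},{"tx":0.03,"ty":0,"tz":0,"roll":0},{"tx":0.015,"ty":0,"tz":0,"roll":0},{"tx":0,"ty":0,"tz":0,"roll":0}]'; python3 st.py;  python3 - <<'E'
from h import *
w=ctrl.grab_frame("wrist");np.savez("w16.npz",**w);t=ctrl.grab_frame("scene");np.savez("s16.npz",**t)
cv2.imwrite("pics/w16.png",cv2.resize(w["img"][20:350,90:430,::-1],(618,600),interpolation=cv2.INTER_CUBIC))
cv2.imwrite("pics/s16.png",cv2.resize(t["img"][110:220,180:290,::-1],(600,600),interpolation=cv2.INTER_CUBIC))
E
```

```text
t: 14.28
position: [0.4973, 0.069, 0.2066]
eef_rot: [0.703, -0.074, 0.704, 0.073]
force: [0.3, -0.4, 0.6]
opening: 0.0231
[0.4973 0.069  0.2066] 101.94 14.275 0.023061534130848806 [ 0.3 -0.4  0.6] [ 0.    0.   -0.03]
0.0432 -165.3
```

View pics/w16.png

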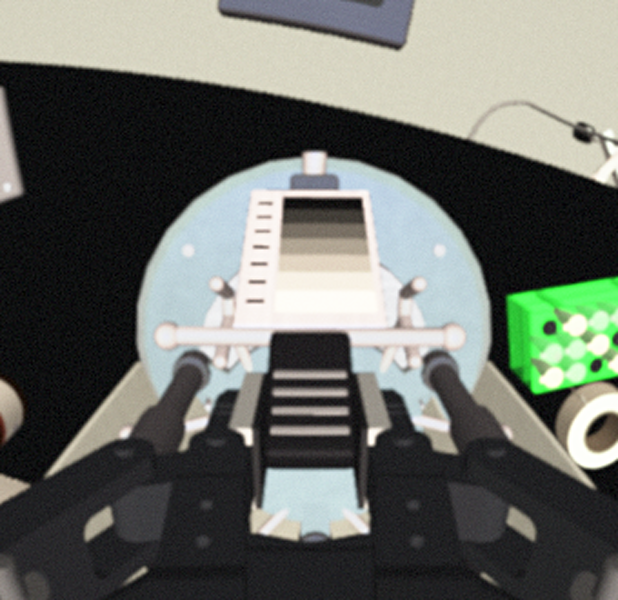

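View pics/s16.png

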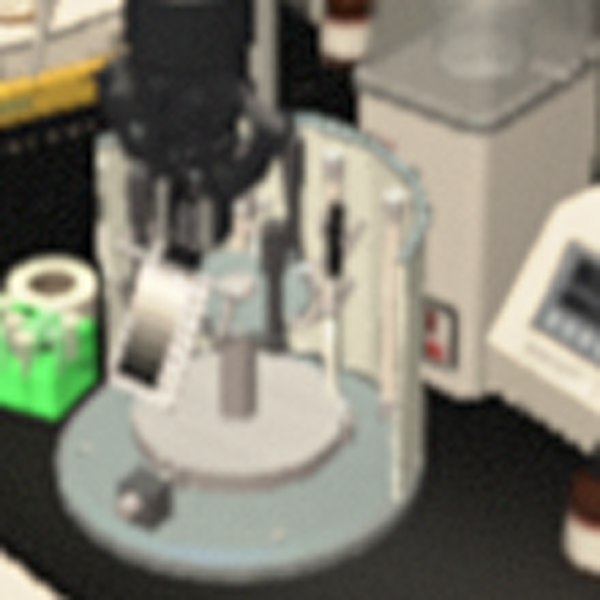

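```bash
python3 - <<'E'
from h import *
w=dict(np.load("w16.npz"));s,p,phi=pose();R=Ro.from_quat(np.roll(s["eef_rot"],-1)).as_matrix()
k=600/330;cw=lambda c:((c[0]+.5)/(618/340)-.5+90,(c[1]+.5)/k-.5+20)
for n,(a,b,z) in dict(bar=((456,337),(167,337),p[2]-.0235),outertips=((415,285),(218,286),.172),stemtops=((437,368),(192,367),.06)).items():
    A=onz(w,*cw(a),z,True);B=onz(w,*cw(b),z,True);m=(A+B)/2
    print(n,m.round(4),np.linalg.norm(A-B).round(4),np.degrees(np.arctan2(*(A-B)[1::-1])).round(2),"tool",(R.T@(m-p)).round(4))
cv2.imwrite("pics/w16b.png",cv2.resize(w["img"][150:260,170:350,::-1],(800,489),interpolation=cv2.INTER_CUBIC))
E
```

```text
bar [0.48   0.0666 0.1845] 0.0872 101.9 tool [ 0.0235  0.0007 -0.0188]
outertips [0.4669 0.0654 0.172 ] 0.0619 102.23 tool [ 0.0359  0.0023 -0.0318]
stemtops [0.5367 0.0808 0.06  ] 0.1364 101.62 tool [0.148  0.0029 0.0395]
```

View pics/w16b.png

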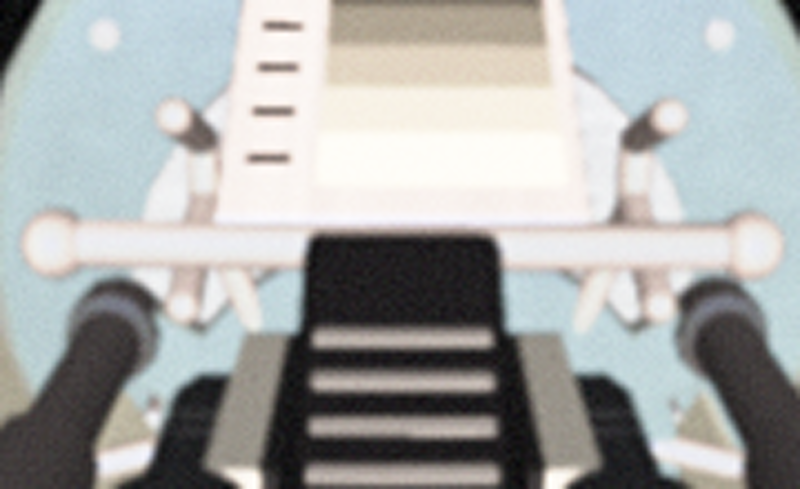

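```bash
python3 - <<'E'
from h import *
w=dict(np.load("w16.npz"));s,p,phi=pose();R=Ro.from_quat(np.roll(s["eef_rot"],-1)).as_matrix()
k=800/180;cw=lambda c:((c[0]+.5)/k-.5+170,(c[1]+.5)/k-.5+150)
for n,(a,b,z) in dict(bar=((755,244),(50,244),p[2]-.0235),outer=((668,117),(175,117),.172),inner=((653,303),(185,303),.172)).items():
    A=onz(w,*cw(a),z,True);B=onz(w,*cw(b),z,True);m=(A+B)/2
    print(n,m.round(4),np.linalg.norm(A-B).round(4),"tool",(R.T@(m-p)).round(4))
E
```

```text
bar [0.4798 0.0659 0.1845] 0.0869 tool [ 0.0235  0.0001 -0.0191]
outer [0.4663 0.0657 0.172 ] 0.0633 tool [ 0.0359  0.0026 -0.0323]
inner [0.4913 0.0707 0.172 ] 0.0625 tool [ 0.036   0.0024 -0.0069]
```

```bash
python3 -m jog '[{"tx":0.012,"ty":0.002,"tz":0,"roll":0},{"tx":0.01,"ty":0,"tz":0,"roll":0},{"tx":0.006,"ty":0,"tz":0,"roll":0},{"tx":0,"ty":0,"tz":0,"roll":0}]'; python3 st.py;  python3 - <<'E'
from h import *
w=ctrl.grab_frame("wrist");np.savez("w17.npz",**w);t=ctrl.grab_frame("scene")
cv2.imwrite("pics/w17.png",cv2.resize(w["img"][120:300,140:380,::-1],(800,600),interpolation=cv2.INTER_CUBIC))
cv2.imwrite("pics/s17.png",cv2.resize(t["img"][110:220,180:290,::-1],(600,600),interpolation=cv2.INTER_CUBIC))
E
```

```text
t: 14.88
position: [0.4955, 0.0709, 0.1789]
eef_rot: [0.702, -0.075, 0.705, 0.073]
force: [-4.2, -1.9, 6.3]
opening: 0.0223
[0.4955 0.0709 0.1789] 102.01 14.875 0.02230703739710843 [-4.2 -1.9  6.3] [-0.31  0.69  0.19]
0.0445 -168.14
```

View pics/w17.png

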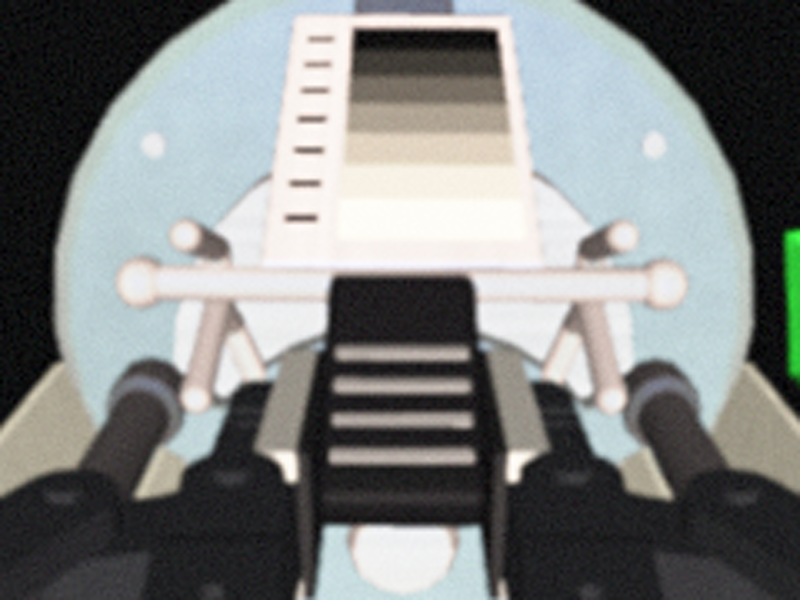

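View pics/s17.png

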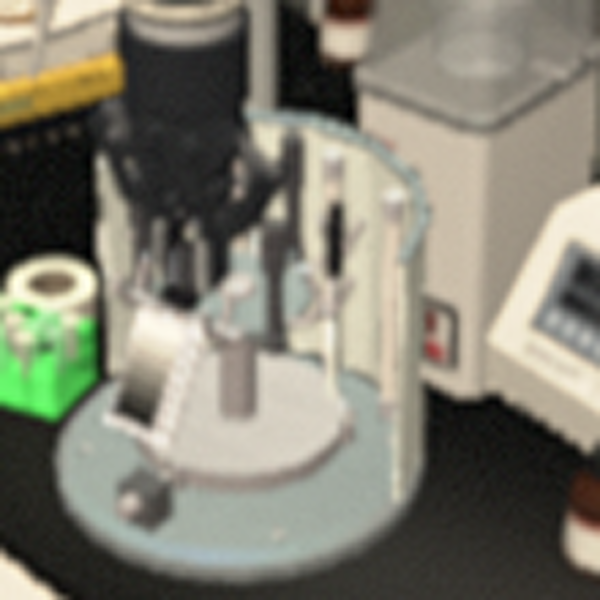

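```bash
python3 -m jog '[{"tx":0.001,"ty":0,"tz":-0.002,"roll":0},{"tx":0.002,"ty":0,"tz":0,"roll":0},{"tx":0,"ty":0,"tz":0,"roll":0}]'; python3 st.py
```

```text
t: 15.35
position: [0.4954, 0.071, 0.1783]
eef_rot: [0.703, -0.075, 0.703, 0.073]
force: [-6.1, -3.6, 23.8]
opening: 0.0225
[0.4954 0.071  0.1783] 101.99 15.35 0.022520578663902502 [-6.1 -3.6 23.8] [-0.41  1.21  0.15]
0.0445 -168.29
```

```bash
python3 -m jog '[{"tx":-0.003,"ty":0,"tz":-0.001,"roll":0},{"tx":0,"ty":0,"tz":0,"roll":0}]'; python3 st.py;python3 -m jog '[{"tx":0,"ty":0,"tz":0,"roll":0},{"tx":0,"ty":0,"tz":0,"roll":0},{"tx":0,"ty":0,"tz":0,"roll":0},{"tx":0,"ty":0,"tz":0,"roll":0}]' 177; python3 st.py;  python3 - <<'E'
from h import *
w=ctrl.grab_frame("wrist");np.savez("w18.npz",**w);t=ctrl.grab_frame("scene")
cv2.imwrite("pics/w18.png",cv2.resize(w["img"][120:300,140:380,::-1],(800,600),interpolation=cv2.INTER_CUBIC))
cv2.imwrite("pics/s18.png",cv2.resize(t["img"][110:220,180:290,::-1],(600,600),interpolation=cv2.INTER_CUBIC))
E
```

```text
t: 15.6
position: [0.4943, 0.0709, 0.1792]
eef_rot: [0.703, -0.074, 0.703, 0.074]
force: [-1.0, 0.4, 3.0]
opening: 0.0222
[0.4943 0.0709 0.1792] 102.0 15.6 0.022153364164832916 [-1.   0.4  3. ] [-0.13  0.    0.06]
0.0456 -168.55
t: 16.1
position: [0.4928, 0.0705, 0.1784]
eef_rot: [0.702, -0.074, 0.704, 0.074]
force: [-5.4, -1.5, -1.6]
opening: 0.0263
[0.4928 0.0705 0.1784] 101.99 16.1 0.02627668553406523 [-5.4 -1.5 -1.6] [-0.26  0.89  0.03]
0.0472 -168.36
```

View pics/w18.png

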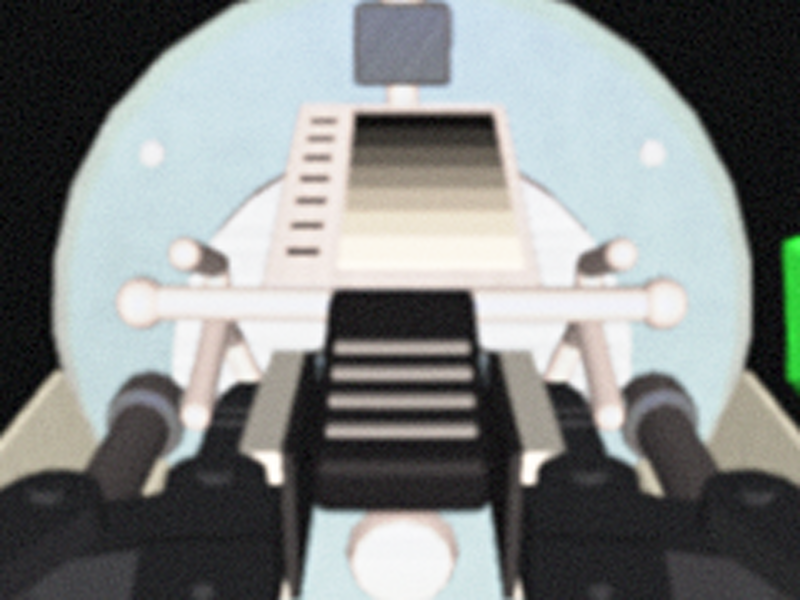

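View pics/s18.png

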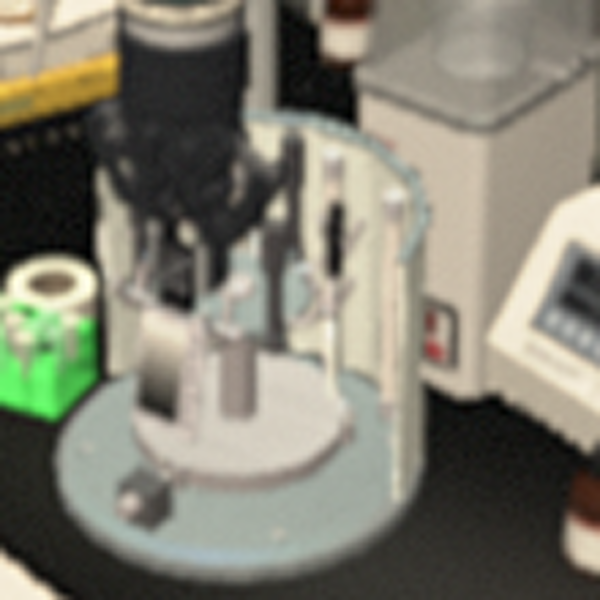

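```bash
python3 -m jog '[{"tx":-0.003,"ty":0,"tz":0,"roll":0},{"tx":0,"ty":0,"tz":0,"roll":0}]'; python3 st.py; python3 - <<'E'
from h import *
w=ctrl.grab_frame("wrist");np.savez("w19.npz",**w)
cv2.imwrite("pics/w19.png",cv2.resize(w["img"][120:300,140:380,::-1],(800,600),interpolation=cv2.INTER_CUBIC))
E
```

```text
t: 16.45
position: [0.4966, 0.0722, 0.1833]
eef_rot: [0.705, -0.073, 0.702, 0.075]
force: [-1.3, 0.3, 3.2]
opening: 0.026
[0.4966 0.0722 0.1833] 102.0 16.45 0.02599854830068494 [-1.3  0.3  3.2] [0.16 0.13 0.05]
0.0431 -169.61
```

View pics/w19.png

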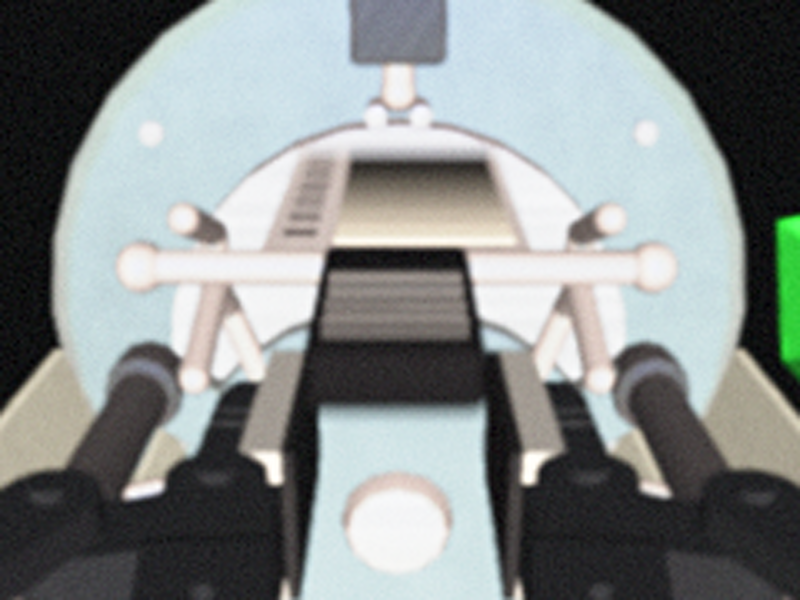

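```bash
python3 -m jog '[{"tx":-0.008,"ty":0,"tz":0.001,"roll":0},{"tx":-0.012,"ty":0,"tz":0.001,"roll":0},{"tx":-0.015,"ty":0,"tz":0,"roll":0},{"tx":-0.02,"ty":0,"tz":0,"roll":0},{"tx":-0.03,"ty":0,"tz":0,"roll":0}]'; python3 st.py; python3 -m jog '[{"tx":-0.03,"ty":0,"tz":0,"roll":0},{"tx":0,"ty":-0.05,"tz":0,"roll":0},{"tx":0,"ty":-0.06,"tz":0,"roll":0},{"tx":0,"ty":-0.06,"tz":0,"roll":0},{"tx":0,"ty":-0.06,"tz":0,"roll":0},{"tx":0,"ty":0,"tz":0,"roll":0},{"tx":0,"ty":0,"tz":0,"roll":0},{"tx":0,"ty":0,"tz":0,"roll":0},{"tx":0,"ty":0,"tz":0,"roll":0}]'; python3 - <<'E'
from h import *
w=ctrl.grab_frame("wrist");t=ctrl.grab_frame("scene");q=ctrl.grab_frame("top");np.savez("t20.npz",**q)
cv2.imwrite("pics/w20.png",w["img"][:,:,::-1])
cv2.imwrite("pics/s20.png",cv2.resize(t["img"][110:220,180:290,::-1],(600,600),interpolation=cv2.INTER_CUBIC))
cv2.imwrite("pics/t20.png",cv2.resize(q["img"][155:255,155:255,::-1],(600,600),interpolation=cv2.INTER_CUBIC))
E
```

```text
t: 17.12
position: [0.4959, 0.0713, 0.2683]
eef_rot: [0.703, -0.074, 0.704, 0.074]
force: [-0.8, -0.8, -0.0]
opening: 0.0259
[0.4959 0.0713 0.2683] 101.99 17.125 0.025867016330340248 [-0.8 -0.8 -0. ] [-0.02 -0.04 -0.05]
0.0439 -168.62
t: 18.25
position: [0.544, -0.1518, 0.2976]
eef_rot: [0.703, -0.075, 0.703, 0.075]
force: [0.0, 0.7, -0.1]
opening: 0.0261
```

View pics/w20.png

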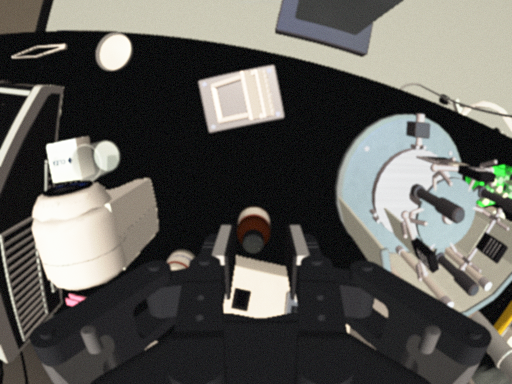

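View pics/s20.png

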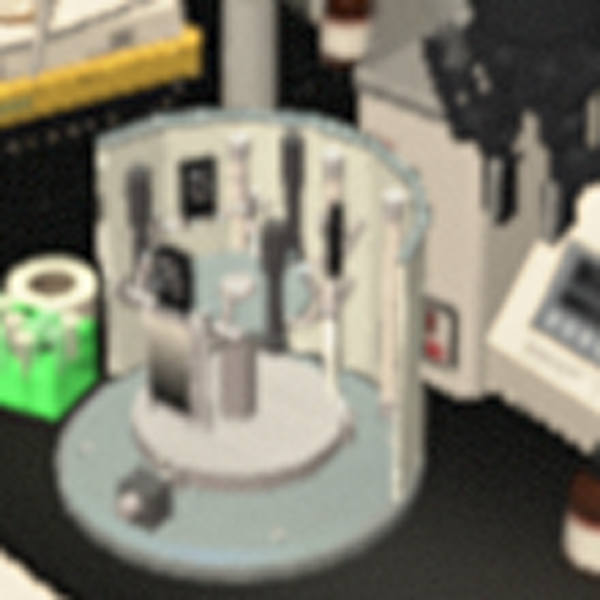

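View pics/t20.png

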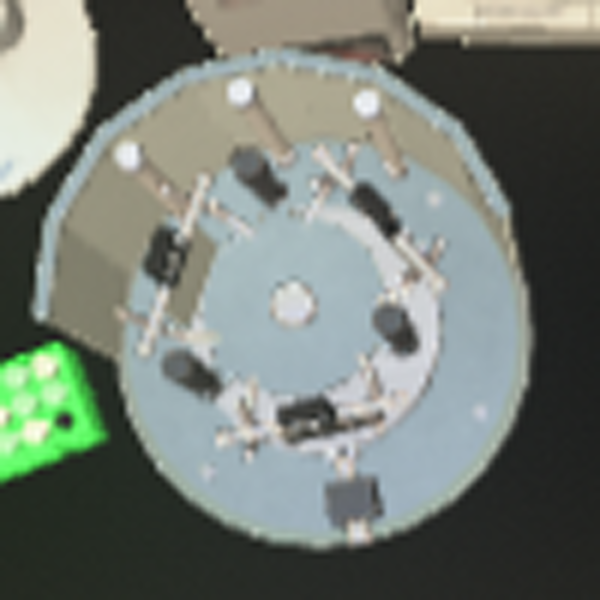

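```bash
python3 -m jog '[{"tx":0,"ty":0,"tz":0,"roll":0},{"tx":0,"ty":0,"tz":0,"roll":0},{"tx":0,"ty":0,"tz":0,"roll":0},{"tx":0,"ty":0,"tz":0,"roll":0},{"tx":0,"ty":0,"tz":0,"roll":0},{"tx":0,"ty":0,"tz":0,"roll":0},{"tx":0,"ty":0,"tz":0,"roll":0},{"tx":0,"ty":0,"tz":0,"roll":0},{"tx":0,"ty":0,"tz":0,"roll":0},{"tx":0,"ty":0,"tz":0,"roll":0}]' >/dev/null; python3 -m jog '[{"tx":0,"ty":0,"tz":0,"roll":0},{"tx":0,"ty":0,"tz":0,"roll":0},{"tx":0,"ty":0,"tz":0,"roll":0},{"tx":0,"ty":0,"tz":0,"roll":0},{"tx":0,"ty":0,"tz":0,"roll":0},{"tx":0,"ty":0,"tz":0,"roll":0},{"tx":0,"ty":0,"tz":0,"roll":0},{"tx":0,"ty":0,"tz":0,"roll":0},{"tx":0,"ty":0,"tz":0,"roll":0},{"tx":0,"ty":0,"tz":0,"roll":0}]'; python3 - <<'E'
from h import *
t=ctrl.grab_frame("scene");q=ctrl.grab_frame("top");np.savez("t21.npz",**q)
a=cv2.resize(t["img"][130:200,190:260,::-1],(400,400),interpolation=cv2.INTER_CUBIC)
b=cv2.resize(q["img"][195:255,175:235,::-1],(400,400),interpolation=cv2.INTER_CUBIC)
cv2.imwrite("pics/c21.png",np.hstack([a,b]))
d=cv2.absdiff(q["img"],dict(np.load("t20.npz"))["img"]).max(2);print(d[155:255,150:260].max(),(d[155:255,150:260]>40).sum())
# posts: dark comps as in t11
def dk(f):
    m=(f["img"].max(2)<95).astype(np.uint8);sub=np.zeros_like(m);cv2.circle(sub,(207,210),33,1,-1)
    n,l,st,c=cv2.connectedComponentsWithStats(m&sub);return [(c[i].round(1).tolist(),int(st[i,4])) for i in range(1,n) if st[i,4]>5]
print(dk(dict(np.load("t11.npz"))));print(dk(q))
E
```

```text
t: 20.9
position: [0.5441, -0.1535, 0.2972]
eef_rot: [0.703, -0.074, 0.703, 0.074]
force: [-0.2, 0.0, -0.1]
opening: 0.0262
4 0
[([198.7, 185.4], 26), ([217.2, 189.5], 32), ([181.9, 197.4], 41), ([221.8, 210.5], 15), ([187.8, 217.5], 23)]
[([198.7, 185.4], 26), ([217.2, 189.5], 32), ([181.9, 197.4], 41), ([221.8, 210.8], 17), ([187.8, 217.6], 24), ([206.7, 224.0], 38)]
```

View pics/c21.png

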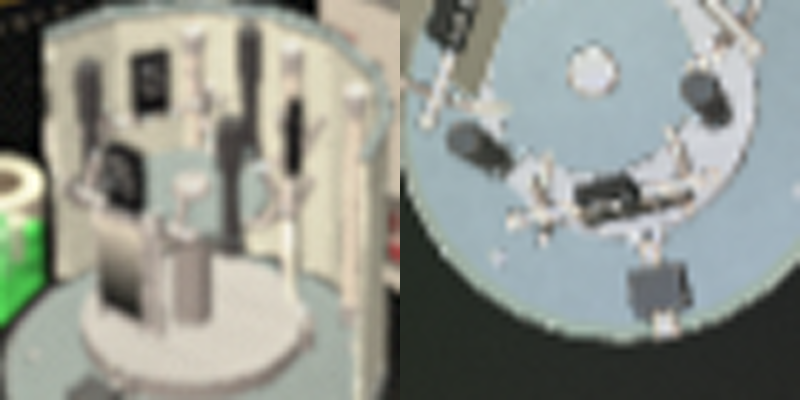

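```bash
python3 -m jog '[{"tx":-0.05,"ty":0,"tz":0.0,"roll":0},{"tx":0,"ty":0.05,"tz":0.015,"roll":0},{"tx":0,"ty":0.055,"tz":0.015,"roll":0},{"tx":0,"ty":0.055,"tz":0.015,"roll":0},{"tx":0,"ty":0.055,"tz":0.015,"roll":0},{"tx":0,"ty":0,"tz":0,"roll":0},{"tx":0,"ty":0,"tz":0,"roll":0}]'; python3 - <<'E'
from h import *
w=ctrl.grab_frame("wrist");np.savez("w22.npz",**w)
cv2.imwrite("pics/w22.png",cv2.resize(w["img"][60:300,100:420,::-1],(800,600),interpolation=cv2.INTER_CUBIC))
E
```

```text
t: 21.88
position: [0.5581, 0.0689, 0.347]
eef_rot: [0.703, -0.074, 0.703, 0.074]
force: [0.3, -0.1, 0.2]
opening: 0.0262
```

View pics/w22.png

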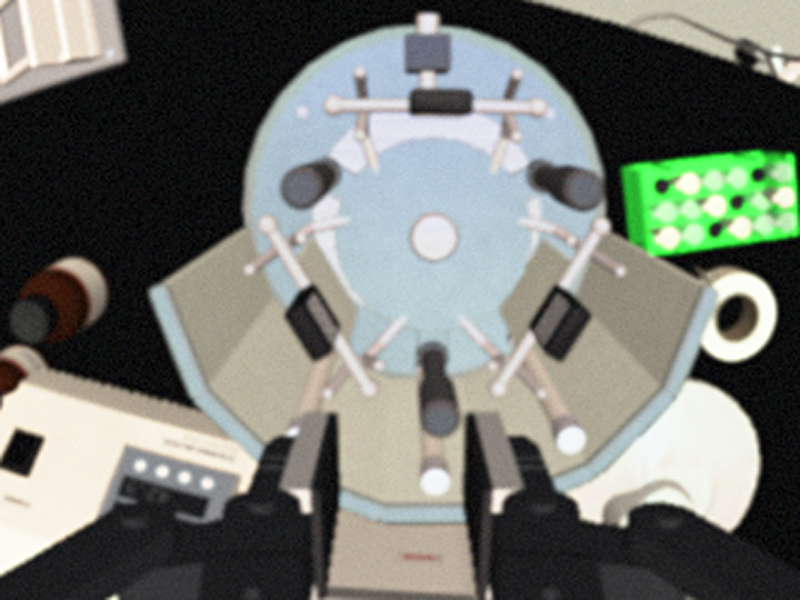

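```bash
python3 -c "
from cell import ctrl
print(ctrl.hand_in())"
```

```text
the job is handed in; nothing more can be done
None
```

The carousel is in its stop with the free place over the plunger block, and the scale panel hangs in that place with the grey steps facing outward. I handed the job in at about 22 s of the 61 s allowed, with the gripper clear of everything.

**What I did:**
1. I gripped the front post's knob and turned the carousel about 103° clockwise.
2. I drew the panel about 70 mm up the slope of its holder, carried it above the posts and lowered its bar into the two hooks. I then opened the jaws slightly and lifted straight up.

**What the last checks showed:**
- **Hanging:** the last wrist picture shows the bar lying in both hooks, with the panel upright and in line with the plunger block. Two top-camera pictures taken 2.6 s apart, after I let go, were identical.
- **Carousel:** two of the three posts are where they were before I hung the panel, and the third (front post's neighbour) is within 0.3 pixel.
- **Bystanders:** I never went near the bottle, rack, dish or beaker. I didn't measure their positions again; they only appear undisturbed in the later pictures.

**What disagreed:**
- **Stop's edge:** getting over it took about 28 N or slightly more at the post, not the roughly 10 N stated. The carousel then settled in the stop.
- **Stop angle:** the top-camera measurement puts the carousel about 1.4° (0.025 rad) from the block's direction. The wrist camera puts it within about 0.5°. Both are inside the 0.05 rad snap range, and I can't measure finer than that.
- **Release:** a brief 5 N pull appeared when I opened the jaws, and was gone after I lifted them 3 mm.

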